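# Clamp the yellow chopping board in its storage stand

## Robot

A 6-joint arm with a two-finger parallel gripper is mounted at the origin on the work surface. World frame = base frame: x ahead of the robot, y to its left, z up, the work surface at z = 0. Lengths are in m, angles in rad, forces in N, time in s.
With the tool pointing down it reaches from about 0.375 to 0.9 m from the base axis. Payload 3.1 kg.
Tool frame: the origin (TCP) lies on the front face of the gripper's body, between the roots of the fingers; the fingertips stand 70 mm ahead of it and the grasp point (between the pads) lies 51 mm ahead of it; z points along the fingers, y is the line along which they close (so a half turn about z gives the same grasp; the last joint's range is limited). The gripper opens to 87 mm and grips with 3 to 60 N. Pads are 19 mm wide; open, the fingers measure 117 mm over their backs; the gripper's body (75 mm by 190 mm) begins 51 mm behind the grasp point.
Start: joints at [-1.46, 0.527, 1.433, -0, 1.181, -0.178], TCP at [0.178, -0.599, 0.292] pointing down, gripper open.
Joint ranges: [-3.08, 3.08], [-0.75, 2.2], [0.22, 2.44], [-1.43, 4.57], [0, 2.65], [-2.85, 2.85]. Speed limits (rad/s): [2.79, 2.79, 3.14, 3.14, 3.14, 3.14].

## Interface

Orientations are given as a unit quaternion [x, y, z, w].
In Python, from rig import robot, cams, ticket gives the robot as it stands. The module is installed in compiled form; this text tells all that it offers.
- The arm moves only by the shell command python3 -m crank 'ROWS' [FORCE]. ROWS is JSON, a list of rows, each a list of 7 numbers: the shift along the tool's x, y, z in cm, then the turn, a rotation vector about the tool's x, y, z in rad, then the closure, from 0 (fully open) to 1 (shut). A call has 1 to 5 rows; each row shifts and turns the commanded pose from where the row before left it, along the tool's axes as they then stand; what a row does not reach is not made up. A row lasts 1/8 s, in which the tool goes at most 62.5 mm and 10.7 degrees, less where a joint would pass 70% of its speed; a pose out of reach is approached as far as the arm can. A call is refused whole if a number of a shift passes 6.25 or a number of a turn 0.188, either way. A call with a gripper value outside its range is refused whole. The fingers move at their own pace and stop on an object; FORCE is the grip in N (left out, the last holds). Time passes only in rows, so rows that do not move let the fingers close. It gives the time, the measured TCP pose, the force, the opening and the grip force at its end, in the units of the state.
- robot.get_obs(): the state, without advancing time (a new reading comes with each control period).
- cams.camera(name): name is "scene" or "top"; returns the picture (480x640x3 uint8, red, green, blue); there is no depth.
- cams.camera_info(name): a dict with "intrinsics" (3x3 intrinsics, pixels), "pose" (4x4, takes a point from camera to world coordinates). Camera axes: x right, y down, z forward; pixel columns grow to the right and rows downward; lengths in m; the calibration is good to about 2 mm. A picture is of the moment at which its call begins. camera_info takes no time and is no camera call.
- ticket.hand_in(): hands the job in; it is judged then, once.
The state is a dict: "time": time; "q": joint angles; "joint_velocities": joint speeds; "joint_torque": joint torques, N m; "position": TCP position; "tool_rot": TCP orientation; "ft_force": force on the tool from outside, world axes, zero at the start; "moment": the same for the moment, N m; "grip_width": finger opening in m; "grip_force": force on a finger pad.
Only numpy, scipy, OpenCV 4.12 (cv2) and the standard library are available. Lean on these libraries where they do the work, as an engineer would, in place of code of your own. Each camera call takes 0.05 s, during which the arm holds its last target. There are 200 camera calls.

## Task

Take the yellow chopping board from the drying rack and set it down on its long edge, upright and centred, in the open slot of the wooden storage clamp, and let go of it. Then take the red screwdriver out of its holder and use it to turn the clamp's big brass cross-slotted screw clockwise until it is fully home, pushing down so that the bit stays seated all the way. Put the screwdriver back upright in its holder and leave the wooden board, the pepper mill and the mug where they are.

Things in the scene. Friction and masses are not known exactly. Their poses are not given: they have to be found in the camera images.
- board_c (a point): centre of the loose yellow plastic board: 14 mm thick (its x), 160 mm long (y), 110 mm tall (z, up), 0.17 to 0.33 kg, standing on its long edge in the drying rack, top edge 122 mm above the work surface. Pinch it from above across its thickness, 30 mm above this centre, to keep the fingers clear of hoops and cheeks.
- rack: grey drying rack, fixed: origin under its centre, base 190 x 150 mm (x, y), 12 mm thick. Two places for boards, at its x = -45 and +45 mm; in each a board stands on the base, along y, between two steel wire hoops 45 mm high, 106 mm long, 22 mm clear between them.
- wood_board: bystander: loose wooden board of the same size in the other place of the drying rack; origin at the middle of its lower edge. Which board is in which place varies.
- slot (a point): middle of the floor of the clamp's open slot, 12 mm above the work surface. y runs along the slot, z up, x across it towards the screw, whose axis is at x = 85 mm, y = 0. The cheeks beside it are 36 mm high above the floor and 120 mm long. A board standing in the slot has its centre 55 mm above this point.
- clamp: fixed wooden storage clamp, 160 x 130 mm; origin under it, 40 mm in +x from the slot. Its fixed cheek's inner face is 11 mm on the -x side of the slot point; the moving cheek's is 11 mm on the +x side at screw value 0 (22 mm clear) and closes 2.92 mm per rad of screw, to 15 mm clear. The screw stands on a black block, 56 x 64 mm, 40 mm high.
- recess (a point): centre of the recess floor in the brass screw's head, turning and sinking with it. Head: round, 40 mm across, 14 mm high; recess: two crossed slots 8 mm wide, 10 mm deep, open at the rim, along this point's x and y (same every quarter turn); z up. At screw value 0 it is 50 mm above the work surface; it sinks 2.5 mm per rad, 6 mm in all.
- screw (a joint): screw angle (rad), growing clockwise seen from above: starts at 0 to 0.5, hard stop at 2.4 = fully home. Takes about 0.1 N m, stays where left; the bit must follow it down. One stroke or several (lift, turn back a quarter turn, reseat). The bit has about 0.1 rad of play either way in the recess. Only the screwdriver may touch the screw.
- driver_c (a point): middle of the loose screwdriver's red handle, on its axis (z, up). Handle square, 28 x 28 mm (flats across x and y), 80 mm long; below it a collar 40 mm across, its underside 46 mm below this point. 0.13 to 0.2 kg. Hangs upright, bit down, in the holder; yaw varies. Grip it here from above across two flats, with 30 N or more.
- driver_tip (a point): tip of the screwdriver's bit, on its axis, 111 mm below the handle's middle; same axes. The bit is a cross of two blades along x and y, 12 mm high, 24 mm across, 5.5 mm thick, but the last 3 mm is 20 mm across and 3.5 mm thick. Above it a round shaft 12 mm in diameter.
- holder_top (a point): centre of the mouth of the holder's hole, 72 mm above the work surface. The holder is a fixed plywood block 74 x 74 x 72 mm with a vertical through hole 30 mm in diameter; the screwdriver hangs by its collar, its handle's middle 46 mm above the mouth. Holder and pepper mill may have swapped places.
- mill_c (a point): bystander: loose pepper mill of dark wood, 52 mm in diameter, 118 mm tall; this point is its centre.
- mug: bystander: loose blue mug, 76 mm in diameter, 85 mm tall, handle on its y side; origin at the centre of its underside.

How it is judged:
By the outcome, as a careful person would: the job done as asked, in the order asked, and still so for the second after the job is handed in, with the robot touching nothing.
It also fails if it takes over 72 s, if anything falls off the work surface, if the arm or the gripper's body presses on something with over 40 N, if the wrist force passes 120 N, or if a joint passes its speed limit or range.

## Working session

There is one attempt and no reset: what is moved stays moved. The work goes in short steps, Python scripts to look and compute and a shell command to move; the robot and the scene stay as the last step left them, time stands still between calls to the robot, and variables do not carry over. Pictures are saved under pics/ and viewed, at most 10 in all, crops included, and the job is handed in when it is done.

```bash
mkdir -p pics; python3 - <<'E'
from rig import robot,cams
import cv2,numpy as np
np.set_printoptions(precision=4,suppress=True)
for n in("scene","top"):
    cv2.imwrite(f"pics/{n}0.png",cams.camera(n)[:,:,::-1]); i=cams.camera_info(n); print(n,np.array(i["intrinsics"]),np.array(i["pose"]))
o=robot.get_obs();print({k:o[k] for k in("time","position","tool_rot","grip_width")})
E
```

```text
scene [[514.517    0.     312.0091]
 [  0.     514.517  238.577 ]
 [  0.       0.       1.    ]] [[-0.7807  0.4898 -0.3881  1.0359]
 [ 0.6248  0.6227 -0.471   0.5098]
 [ 0.011  -0.6102 -0.7922  0.9381]
 [ 0.      0.      0.      1.    ]]
top [[497.9919   0.     330.1175]
 [  0.     497.9919 235.671 ]
 [  0.       0.       1.    ]] [[ 0.0248 -0.997   0.0735  0.5391]
 [-0.9997 -0.0246  0.0041  0.018 ]
 [-0.0023 -0.0736 -0.9973  1.1289]
 [ 0.      0.      0.      1.    ]]
{'time': 0.1, 'position': array([ 0.178 , -0.5986,  0.2914]), 'tool_rot': array([ 0.9896,  0.1439,  0.    , -0.0009]), 'grip_width': 0.08680965896393124}
```

View pics/scene0.png

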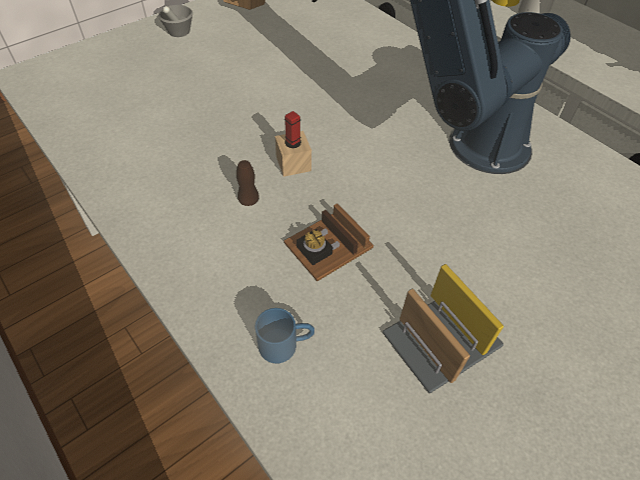

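View pics/top0.png

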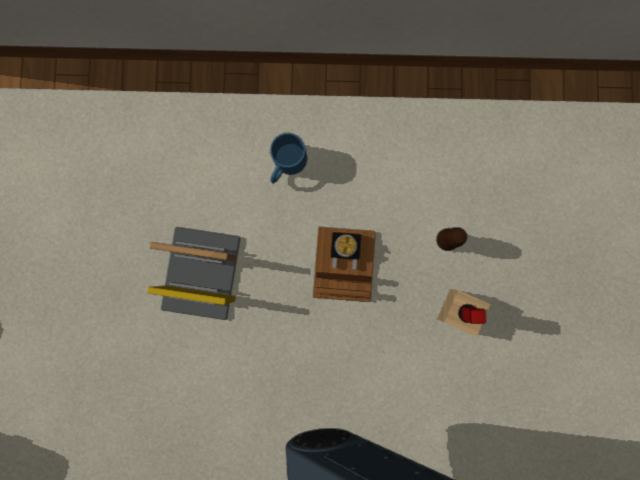

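```bash
python3 - <<'E'
import cv2,numpy as np
t=cv2.imread("pics/top0.png");s=cv2.imread("pics/scene0.png")
def c(im,x,y,w,h,k):return cv2.resize(im[y:y+h,x:x+w],None,fx=k,fy=k,interpolation=cv2.INTER_CUBIC)
M=np.zeros((600,800,3),np.uint8)
def put(a,x,y):M[y:y+a.shape[0],x:x+a.shape[1]]=a
put(c(t,305,220,80,90,4),0,0)        # clamp top: u=305+X/4,v=220+Y/4
put(c(t,430,280,70,60,4),320,0)      # holder top
put(c(s,280,200,100,80,4),0,360)     # clamp scene: u=280+X/4, v=200+(Y-360)/4
put(c(s,270,105,50,75,4),600,0)      # holder scene
put(c(t,145,220,100,100,3),400,300)
cv2.imwrite("pics/m1.png",M)
E
```

```text
Traceback (most recent call last):
ValueError: could not broadcast input array from shape (320,400,3) into shape (240,400,3)
```

```bash
python3 - <<'E'
import cv2,numpy as np
t=cv2.imread("pics/top0.png");s=cv2.imread("pics/scene0.png")
def c(im,x,y,w,h,k):return cv2.resize(im[y:y+h,x:x+w],None,fx=k,fy=k,interpolation=cv2.INTER_CUBIC)
M=np.zeros((600,800,3),np.uint8)
def put(a,x,y):M[y:y+a.shape[0],x:x+a.shape[1]]=a
put(c(t,309,222,72,82,4),0,0)        # u=309+X/4,v=222+Y/4
put(c(t,430,280,70,60,4),300,0)      # u=430+(X-300)/4
put(c(s,282,204,94,66,4),0,330)     # u=282+X/4, v=204+(Y-330)/4
put(c(s,270,105,50,72,4),600,0)      # u=270+(X-600)/4
put(c(t,145,220,100,100,3),400,300)
cv2.imwrite("pics/m1.png",M)
E
```

```text
(no output)
```

View pics/m1.png

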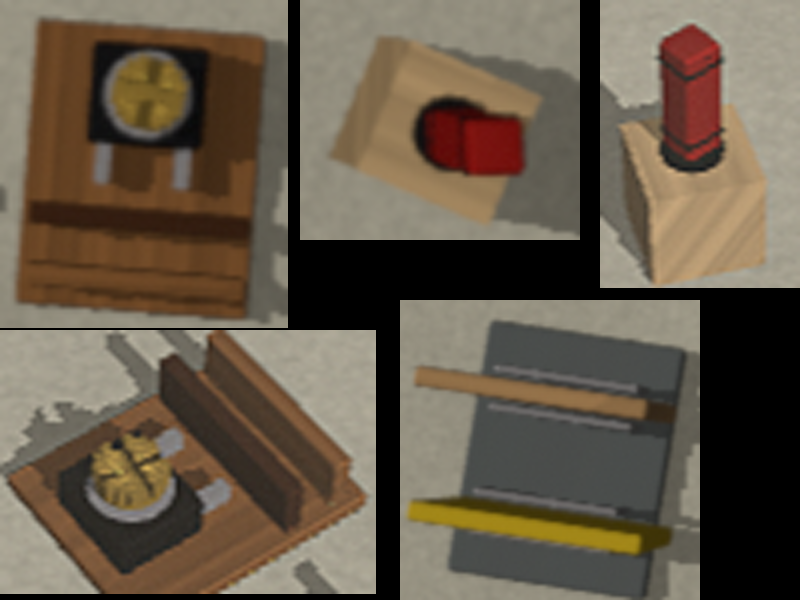

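```bash
cat > vis.py <<'E'
import cv2,numpy as np
from rig import cams,robot
from scipy.optimize import minimize
from scipy.spatial.transform import Rotation as Ro
I={n:cams.camera_info(n) for n in("scene","top")}
def proj(P,n):
    T=np.linalg.inv(np.array(I[n]["pose"]));K=np.array(I[n]["intrinsics"])
    p=(np.atleast_2d(P)@T[:3,:3].T+T[:3,3])@K.T;return p[:,:2]/p[:,2:]
def ray(uv,n,z):
    M=np.array(I[n]["pose"]);K=np.array(I[n]["intrinsics"])
    d=np.linalg.solve(K,np.append(uv,1.));d=M[:3,:3]@d;return (M[:3,3]+d*(z-M[2,3])/d[2])[:2]
def box(x,y,a,zc,size):
    c=np.array([[i,j,k] for i in(-.5,.5) for j in(-.5,.5) for k in(-.5,.5)])*size
    return c@Ro.from_euler('z',a).as_matrix().T+[x,y,zc]
def fit(x0,zc,size,masks,ign={}):
    S=8
    def cost(p,full=False):
        t=0
        for n,m in masks.items():
            h=cv2.convexHull((proj(box(*p,zc,size),n)*16*4+32).astype(np.int32))
            r=np.zeros((480*4,640*4),np.uint8);cv2.fillPoly(r,[h],255,shift=4)
            r=cv2.resize(r,(640,480),interpolation=cv2.INTER_AREA)/255.
            d=abs(r-m);d[ign.get(n,np.zeros(m.shape,bool))]=0;t+=d.sum()/m.sum()
        return t
    x0=np.array(x0);s=np.vstack([x0]+[x0+d for d in np.diag([.01,.01,.15])])
    r=minimize(cost,x0,method="Nelder-Mead",options=dict(initial_simplex=s,xatol=1e-4,fatol=1e-4));return r.x,r.fun
def hsv(im):return cv2.cvtColor(im,cv2.COLOR_BGR2HSV)
def rng(h,lo,hi):return cv2.inRange(h,np.array(lo),np.array(hi))>0
E
python3 - <<'E'
from vis import *
np.set_printoptions(precision=4,suppress=True)
im={n:cv2.imread(f"pics/{n}0.png") for n in("top","scene")};H={n:hsv(im[n]) for n in im}
B=cv2.inRange
def keep(m,b):
    o=np.zeros_like(m);o[b[1]:b[3],b[0]:b[2]]=m[b[1]:b[3],b[0]:b[2]];return o
bb={"top":(140,270,245,320),"scene":(420,255,510,360)}
Y={n:keep(rng(H[n],(22,150,40),(33,255,255)),bb[n]) for n in H}
ig={"scene":rng(H["scene"],(5,60,60),(19,200,255))|rng(H["scene"],(90,15,40),(130,255,255))}
x0=ray((192,295),"top",.122);print("yellow px",[m.sum() for m in Y.values()])
def both(x0,z,s,M,ig={}):
    print("both",fit(x0,z,s,M,ig),[(n,fit(x0,z,s,{n:M[n]},ig)) for n in M])
both([*x0,0.1],.067,(.014,.160,.110),Y,ig)
bb={"top":(450,295,495,330),"scene":(280,105,305,150)}
R={n:keep(rng(H[n],(0,150,40),(8,255,255))|rng(H[n],(172,150,40),(180,255,255)),bb[n]) for n in H}
R={n:cv2.morphologyEx(m.astype(np.uint8),cv2.MORPH_CLOSE,np.ones((5,5)))>0 for n,m in R.items()}
x0=ray((478,315),"top",.15);print("red px",[m.sum() for m in R.values()])
for a in(-.3,.3):both([*x0,a],.118,(.028,.028,.080),R)
# clamp
tc=np.array([[40,18],[265,38],[245,318],[18,298]])/4+[309,222]
P=np.array([ray(p,"top",.012) for p in tc]);print("clamp corners",P,P.mean(0),"sides",np.linalg.norm(P-np.roll(P,-1,0),axis=1))
ax=(P[0]+P[1]-P[2]-P[3]);a=np.arctan2(ax[1],ax[0]);c=P.mean(0);u=np.array([np.cos(a),np.sin(a)])
print("yaw",a,"slot",c-.04*u,"screw",c+.045*u, "screw seen top",ray((309+149/4,222+93/4),"top",.062),"scene",ray((282+133/4,204+(470-330)/4),"scene",.062))
ht=np.array([[378,38],[541,97],[490,221],[332,157]])-[300,0];ht=ht/4+[430,280]
for z in(.072,):
  print([ray(p,"top",z) for p in ht], ray(((452-300)/4+430,280+133/4),"top",.072))
rc=np.array([[492,320],[685,348],[645,600],[448,570]])-[400,300];rc=rc/3+[145,220]
Q=np.array([ray(p,"top",.012) for p in rc]);print("rack",Q.mean(0),np.linalg.norm(Q-np.roll(Q,-1,0),axis=1),[np.arctan2(*(Q[i]-Q[j])[::-1]) for i,j in((0,3),(1,2))])
E
```

```text
yellow px [np.int64(803), np.int64(2404)]
both (array([ 0.4862,  0.3113, -0.1254]), np.float64(0.4595492466852448)) [('top', (array([ 0.4851,  0.3092, -0.1164]), np.float64(0.16392938246282324))), ('scene', (array([ 0.4857,  0.3092, -0.1657]), np.float64(0.2727105151544811)))]
red px [np.int64(371), np.int64(382)]
both (array([ 0.4619, -0.268 , -0.1608]), np.float64(0.4215636466974422)) [('top', (array([ 0.4615, -0.2678, -0.1164]), np.float64(0.0954177897574124))), ('scene', (array([ 0.4615, -0.2685, -0.4477]), np.float64(0.21946412072682475)))]
both (array([ 0.4621, -0.2681,  0.3604]), np.float64(0.5721164965047562)) [('top', (array([ 0.4623, -0.2677, -0.0516]), np.float64(0.0833148353681095))), ('scene', (array([ 0.4595, -0.2716,  0.748 ]), np.float64(0.24040652910378812)))]
clamp corners [[ 0.6415  0.0481]
 [ 0.6333 -0.0787]
 [ 0.4767 -0.0704]
 [ 0.4846  0.0562]] [ 0.559  -0.0112] sides [0.1271 0.1569 0.1269 0.1571]
yaw -0.05225085069556501 slot [ 0.5191 -0.0091] screw [ 0.604  -0.0135] screw seen top [ 0.598  -0.0127] scene [ 0.6019 -0.0058]
[array([ 0.5093, -0.2323]), array([ 0.4806, -0.3183]), array([ 0.4154, -0.2916]), array([ 0.4466, -0.2086])] [ 0.4606 -0.2716]
rack [0.5307 0.3097] [0.1468 0.1891 0.1482 0.1884] [np.float64(-0.12659588028194535), np.float64(-0.11923082606269596)]
```

The scene view shows the yellow board in the rack place nearer the robot (about 465,310), with the clamp at (328,242) and the driver in its holder at (293,145). In the top view the board's top edge runs from (150,291) to (233,300), the screw head is at (346,245) and the handle top is at (478,315). The measured sizes match the given ones to about 2 %.

```bash
python3 -m crank '[[0,0,0,0,0,-0.166,0],[0,0,0,0,0,-0.166,0],[0,0,0,0,0,-0.166,0],[0,0,0,0,0,-0.166,0],[0,0,0,0,0,-0.166,0]]' 30
python3 -m crank '[[0,0,0,0,0,-0.166,0],[0,0,0,0,0,-0.166,0],[5.4,2.95,0,0,0,0,0],[5.4,2.95,0,0,0,0,0],[5.4,2.95,0,0,0,0,0]]'
python3 -m crank '[[5.4,2.95,0,0,0,0,0],[5.4,2.95,0,0,0,0,0],[5.4,2.95,0,0,0,0,0],[5.4,2.95,0,0,0,0,0],[5.4,2.95,0,0,0,0,0]]'
python3 -m crank '[[5.4,2.95,0,0,0,0,0],[5.07,-0.77,0,0,0,0,0],[5.07,-0.77,0,0,0,0,0],[5.07,-0.77,0,0,0,0,0],[5.07,-0.77,0,0,0,0,0]]'
python3 -m crank '[[5.07,-0.77,0,0,0,0,0],[5.07,-0.77,0,0,0,0,0],[5.07,-0.77,0,0,0,0,0],[0,0,0,0,0,0,0],[0,0,0,0,0,0,0]]'
cat >> vis.py <<'E'
def st():
    o=robot.get_obs();R=Ro.from_quat(o["tool_rot"]).as_matrix();return o,R,np.arctan2(R[1,0],R[0,0])
def rel(x,y,z,a,mod=np.pi):
    "shift in tool axes cm, turn about tool z (grasp equivalent mod pi)"
    o,R,y0=st();d=R.T@(np.array([x,y,z])-o["position"])*100;t=-((a-y0+mod/2)%mod-mod/2)
    print("t %.2f"%o["time"],"pos",o["position"].round(4),"yaw %.3f"%y0,"shift",d.round(2),"turn %.3f"%t,"tilt",R[2].round(3),"F",np.round(o["ft_force"],1),"w %.4f"%o["grip_width"],"gf %.1f"%o["grip_force"],"q",np.round(o["q"],2))
E
python3 -c "
from vis import *
rel(.486,.311,.148,1.45)"
```

```text
time: 0.72
position: [0.178, -0.5987, 0.2917]
tool_rot: [0.846, 0.533, 0.0, -0.001]
ft_force: [0.9, -0.3, -0.3]
grip_width: 0.0872
grip_force: 0.0
time: 1.35
position: [0.2859, -0.4472, 0.2918]
tool_rot: [0.749, 0.663, 0.0, -0.0]
ft_force: [1.0, -0.4, 0.7]
grip_width: 0.0869
grip_force: 0.0
time: 1.98
position: [0.4649, -0.1967, 0.2921]
tool_rot: [0.748, 0.663, -0.0, -0.0]
ft_force: [0.7, -0.9, 0.9]
grip_width: 0.087
grip_force: 0.0
time: 2.6
position: [0.4931, 0.0583, 0.292]
tool_rot: [0.748, 0.663, -0.0, -0.0]
ft_force: [0.1, -0.0, -0.6]
grip_width: 0.087
grip_force: 0.0
time: 3.22
position: [0.4884, 0.2102, 0.2919]
tool_rot: [0.748, 0.664, -0.001, 0.0]
ft_force: [-0.6, -1.1, -0.3]
grip_width: 0.0872
grip_force: 0.0
t 3.23 pos [0.4884 0.2102 0.2919] yaw 1.452 shift [ 9.99 -1.43 14.38] turn 0.002 tilt [-0.001 -0.001 -1.   ] F [-0.6 -1.1 -0.3] w 0.0872 gf 0.0 q [ 0.2   0.4   1.67 -0.    1.07  0.32]
```

```bash
python3 -m crank '[[5,-0.7,0,0,0,0,0],[5,-0.7,0,0,0,0,0],[0,0,0,0,0,0,0],[0,0,5,0,0,0,0]]'
python3 -m crank '[[0,0,3,0,0,0,0],[0,0,0,0,0,0,0]]'
python3 - <<'E'
from vis import *
for n in("top","scene"): cv2.imwrite(f"pics/{n}1.png",cams.camera(n)[:,:,::-1])
t=cv2.imread("pics/top1.png");s=cv2.imread("pics/scene1.png")
c=lambda im,x,y,w,h,k:cv2.resize(im[y:y+h,x:x+w],None,fx=k,fy=k,interpolation=cv2.INTER_CUBIC)
cv2.imwrite("pics/m2.png",np.hstack([c(t,130,210,130,150,3),c(s,380,200,130,150,3)]))
rel(.486,.311,.148,1.45)
E
```

```text
time: 3.72
position: [0.49, 0.311, 0.2452]
tool_rot: [0.748, 0.663, 0.005, 0.002]
ft_force: [0.8, -0.1, -1.2]
grip_width: 0.0868
grip_force: 0.0
time: 3.98
position: [0.4857, 0.3086, 0.2099]
tool_rot: [0.749, 0.663, -0.003, -0.001]
ft_force: [0.5, 0.2, 0.9]
grip_width: 0.0866
grip_force: 0.0
t 4.08 pos [0.4877 0.3101 0.2129] yaw 1.449 shift [ 0.07 -0.18  6.49] turn -0.001 tilt [-0.  0. -1.] F [ 0.2  0.8 -0.4] w 0.0871 gf 0.0 q [ 0.37  0.57  1.63 -0.    0.95  0.5 ]
```

View pics/m2.png

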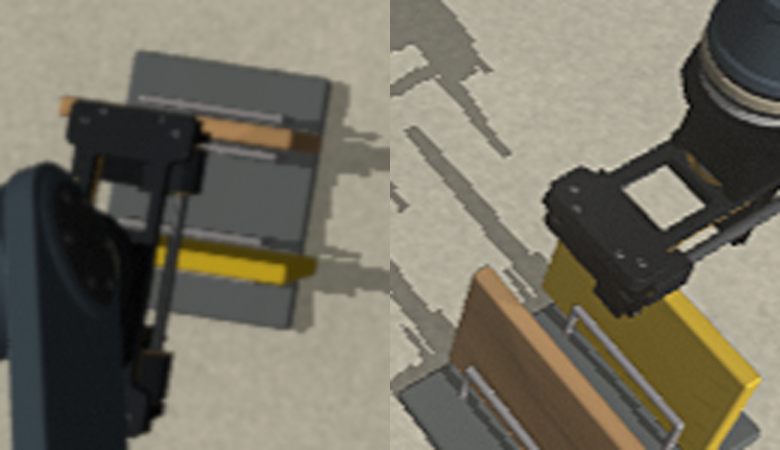

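The gripper straddles the yellow board's top edge. In the crop the board runs from (160,250) to (310,268), with one finger on each side and clear of the wooden board. I'll descend and grip.

```bash
python3 -m crank '[[0,0,3.5,0,0,0,0],[0,0,3,0,0,0,0],[0,0,0,0,0,0,0],[0,0,0,0,0,0,0]]' 
python3 -c "
from vis import *
rel(.486,.311,.148,1.45)"
python3 -m crank '[[0,0,0,0,0,0,0.7],[0,0,0,0,0,0,0.7],[0,0,0,0,0,0,1],[0,0,0,0,0,0,1],[0,0,0,0,0,0,1]]' 30
python3 -m crank '[[0,0,0,0,0,0,1],[0,0,0,0,0,0,1],[0,0,0,0,0,0,1]]' 40
python3 -c "
from vis import *
rel(.486,.311,.148,1.45)"
```

```text
time: 4.58
position: [0.4882, 0.3116, 0.1491]
tool_rot: [0.748, 0.663, 0.002, 0.001]
ft_force: [0.6, -0.3, 0.5]
grip_width: 0.0869
grip_force: 0.0
t 4.58 pos [0.4882 0.3116 0.1491] yaw 1.450 shift [-0.08 -0.21  0.11] turn 0.000 tilt [ 0.002  0.003 -1.   ] F [ 0.6 -0.3  0.5] w 0.0869 gf 0.0 q [ 0.38  0.66  1.67 -0.    0.81  0.5 ]
time: 5.2
position: [0.4868, 0.3114, 0.1472]
tool_rot: [0.748, 0.663, -0.0, -0.0]
ft_force: [-1.2, 0.5, 0.4]
grip_width: 0.0451
grip_force: 0.0
time: 5.58
position: [0.4868, 0.3114, 0.1472]
tool_rot: [0.748, 0.663, -0.0, -0.0]
ft_force: [-1.7, 0.3, 0.1]
grip_width: 0.0149
grip_force: 0.0
t 5.58 pos [0.4868 0.3114 0.1472] yaw 1.451 shift [-0.05 -0.07 -0.08] turn 0.001 tilt [-0. -0. -1.] F [-1.7  0.3  0.1] w 0.0149 gf 0.0 q [0.38 0.67 1.67 0.   0.81 0.5 ]
```

```bash
python3 -m crank '[[0,0,0,0,0,0,1],[0,0,0,0,0,0,1],[0,0,0,0,0,0,1]]' 40
python3 -m crank '[[0,0,-3,0,0,0,1],[0,0,-5,0,0,0,1],[0,0,-5,0,0,0,1],[0,0,0,0,0,0,1],[0,0,0,0,0,0,1]]'
python3 - <<'E'
from vis import *
for n in("top","scene"): cv2.imwrite(f"pics/{n}2.png",cams.camera(n)[:,:,::-1])
rel(.5191,-.0091,.27,1.519)
E
```

```text
time: 5.95
position: [0.4867, 0.3114, 0.1471]
tool_rot: [0.748, 0.663, -0.0, -0.0]
ft_force: [-0.7, 0.1, -0.8]
grip_width: 0.014
grip_force: 40.0
time: 6.58
position: [0.4858, 0.3109, 0.2761]
tool_rot: [0.748, 0.663, -0.001, -0.0]
ft_force: [-1.2, -0.1, -4.1]
grip_width: 0.0137
grip_force: 40.0
t 6.67 pos [0.4854 0.3108 0.2749] yaw 1.451 shift [-31.35   7.17   0.54] turn -0.068 tilt [-0.003 -0.005 -1.   ] F [ 0.5 -0.7 -3.4] w 0.0137 gf 40.0 q [ 0.38  0.48  1.57 -0.    1.09  0.5 ]
```

```bash
python3 -m crank '[[0,0,0,0,0,-0.068,1],[-5.3,0.84,0,0,0,0,1],[-5.3,0.84,0,0,0,0,1],[-5.3,0.84,0,0,0,0,1],[-5.3,0.84,0,0,0,0,1]]'
python3 -m crank '[[-5.3,0.84,0,0,0,0,1],[-5.3,0.84,0,0,0,0,1],[0,0,0,0,0,0,1],[0,0,0,0,0,0,1],[0,0,0,0,0,0,1]]'
python3 - <<'E'
from vis import *
for n in("top","scene"): cv2.imwrite(f"pics/{n}3.png",cams.camera(n)[:,:,::-1])
rel(.5191,-.0091,.27,1.519)
t=cv2.imread("pics/top3.png");s=cv2.imread("pics/scene3.png")
c=lambda im,x,y,w,h,k:cv2.resize(im[y:y+h,x:x+w],None,fx=k,fy=k,interpolation=cv2.INTER_CUBIC)
cv2.imwrite("pics/m3.png",np.hstack([c(t,280,200,130,190,3),c(s,260,130,130,190,3)]))
E
```

```text
time: 7.3
position: [0.5085, 0.0963, 0.2754]
tool_rot: [0.725, 0.689, -0.001, -0.001]
ft_force: [1.3, 0.2, -3.5]
grip_width: 0.0135
grip_force: 40.0
time: 7.92
position: [0.5199, -0.0075, 0.2764]
tool_rot: [0.725, 0.689, -0.001, -0.001]
ft_force: [-0.0, 0.4, -2.3]
grip_width: 0.0139
grip_force: 40.0
t 8.03 pos [ 0.5203 -0.0075  0.2769] yaw 1.521 shift [-0.17 -0.11  0.69] turn 0.002 tilt [ 0.    -0.001 -1.   ] F [ 0.3  0.2 -2.2] w 0.0136 gf 40.0 q [-0.23  0.41  1.71  0.    1.02 -0.18]
```

View pics/m3.png

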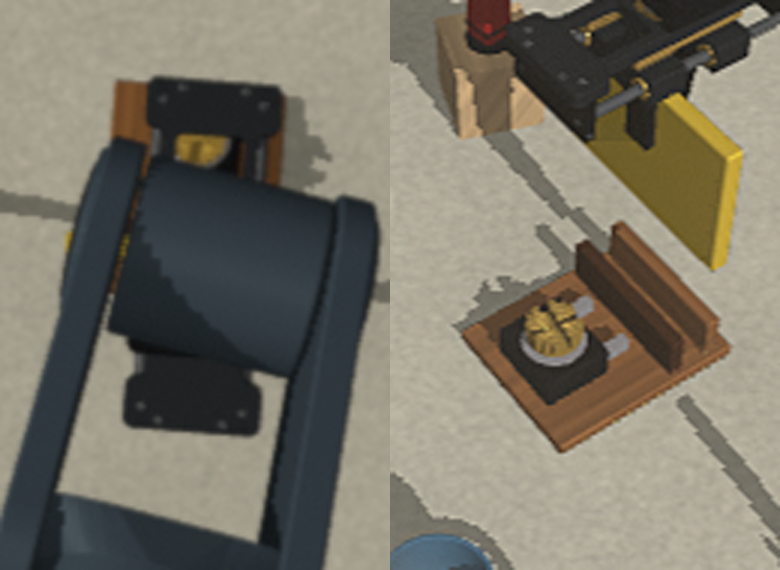

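The board hangs level in the gripper. In the scene image its +y end edge goes from about (377,181) at the top to (368,219) at the bottom, and the open slot is below it near (345,225).

```bash
python3 - <<'E'
from vis import *
np.set_printoptions(precision=4,suppress=True)
o,R,a=st();p=o["position"]
im=hsv(cv2.imread("pics/scene3.png"));Y=rng(im,(22,150,40),(33,255,255))
Y[:, :330]=0;Y[150:]|=False
# only score right-hand part (u>350), search offset along tool x
best=[]
for da in np.arange(-.012,.0125,.001):
  for dy in (-.002,0,.002):
    c=p+R@np.array([da,dy,.081]);h=cv2.convexHull((proj(box(c[0],c[1],a-np.pi/2,c[2],(.014,.16,.11)),"scene")*64+32).astype(np.int32))
    r=np.zeros((1920,2560),np.uint8);cv2.fillPoly(r,[h],255,shift=4);r=cv2.resize(r,(640,480),interpolation=cv2.INTER_AREA)/255.
    w=np.s_[150:240,352:400];best.append((abs(r-Y)[w].sum().round(1),round(da,4),dy))
print(sorted(best)[:6])
f=lambda X,Yy:(260+(X-390+.5)/3-.5,130+(Yy+.5)/3-.5)
print("end top/back corner, tool frame",[ (R.T@(np.append(ray(f(*q),"scene",z),z)-p)) for q,z in (((743,152),p[2]-.026),((722,144+8),p[2]-.026),((712,268),p[2]-.136))])
C=np.array([.559,-.0112]);b=-.0523;Rc=np.array([[np.cos(b),-np.sin(b)],[np.sin(b),np.cos(b)]])
S=C-Rc@[.04,0]
for nm,q,z in (("fix top R outer",(718,320),.048),("fix top L inner",(613,236),.048),("fix top L outer",(620,222),.048),("mov topL outer",(577,243),.048),("mov top R",(682,345),.048),("base right",(731,349),.012),("base front",(562,451),.012),("base left",(460,327),.012),("headC",(556,328),.064)):
    print(nm,Rc.T@(ray(f(*q),"scene",z)-S))
E
```

```text
[(np.float64(84.7), np.float64(-0.005), 0.002), (np.float64(92.7), np.float64(-0.004), 0.002), (np.float64(95.2), np.float64(-0.006), 0), (np.float64(96.6), np.float64(-0.006), 0.002), (np.float64(99.3), np.float64(-0.007), 0), (np.float64(103.5), np.float64(-0.003), 0.002)]
end top/back corner, tool frame [array([ 0.0771, -0.0049,  0.026 ]), array([0.0696, 0.0057, 0.026 ]), array([0.0732, 0.0031, 0.136 ])]
fix top R outer [-0.0247  0.061 ]
fix top L inner [-0.0109 -0.048 ]
fix top L outer [-0.0239 -0.0562]
mov topL outer [ 0.0157 -0.0581]
mov top R [0.0112 0.0637]
base right [-0.0358  0.0684]
base front [0.1212 0.0687]
base left [ 0.1187 -0.066 ]
headC [0.0839 0.0085]
```

```bash
python3 - <<'E'
from vis import *
np.set_printoptions(precision=4,suppress=True)
t=cv2.imread("pics/top0.png");h=hsv(t);Y=rng(h,(22,150,120),(33,255,255));Y[:, 245:]=0
# bright (top-lit) face only -> top edge strip 14x160 at z=.122
n,l,s,c=cv2.connectedComponentsWithStats(Y.astype(np.uint8));k=1+np.argmax(s[1:,4])
u,v=np.where(l==k)[::-1];r=cv2.minAreaRect(np.c_[u,v].astype(np.float32));q=cv2.boxPoints(r)
P=np.array([ray(x,"top",.122) for x in q]);print(r,P,P.mean(0),np.linalg.norm(P-np.roll(P,-1,0),axis=1))
b=-.12;print("along-board offset from grasp", (P.mean(0)-[.4868,.3114])@[-np.sin(b),np.cos(b)])
E
```

```text
((185.93807983398438, 295.40582275390625), (77.24207305908203, 6.3837809562683105), 8.673173904418945) [[0.4891 0.387 ]
 [0.5018 0.3857]
 [0.4824 0.231 ]
 [0.4697 0.2324]] [0.4858 0.309 ] [0.0127 0.156  0.0127 0.1558]
along-board offset from grasp -0.00246504386514494
```

```bash
python3 - <<'E'
from vis import *
np.set_printoptions(precision=4,suppress=True)
C=np.array([.559,-.0112]);b=-.0523;Rc=np.array([[np.cos(b),-np.sin(b)],[np.sin(b),np.cos(b)]]);S=C-Rc@[.04,0]
W=lambda x,y,z:np.append(S+Rc@[x,y],z)
def ov(f,n,x,y,w,h,k):
    im=cv2.resize(cv2.imread(f)[y:y+h,x:x+w],None,fx=k,fy=k,interpolation=cv2.INTER_CUBIC)
    def pl(pts,col):
        p=((proj(np.array(pts),n)-[x,y]+.5)*k-.5);cv2.polylines(im,[(p*16).astype(np.int32)],True,col,1,cv2.LINE_AA,4)
    r=lambda x0,x1,y0,y1,z:[W(x0,y0,z),W(x1,y0,z),W(x1,y1,z),W(x0,y1,z)]
    pl(r(-.04,.12,-.065,.065,.012),(255,255,0))
    pl(r(-.011,.011,-.06,.06,.048),(0,255,0));pl(r(-.011,.011,-.06,.06,.012),(0,0,255))
    pl(r(.057,.113,-.032,.032,.040),(255,0,255))
    pl([W(.085+.02*np.cos(t),.02*np.sin(t),.060) for t in np.linspace(0,6.28,40)],(255,255,255))
    return im
a=ov("pics/top0.png","top",307,220,78,88,5);c=ov("pics/scene3.png","scene",280,195,98,88,4)
M=np.zeros((440,790,3),np.uint8);M[:a.shape[0],:390]=a;M[:c.shape[0],395:395+c.shape[1]]=c
cv2.imwrite("pics/m4.png",M)
E
```

```text
(no output)
```

View pics/m4.png

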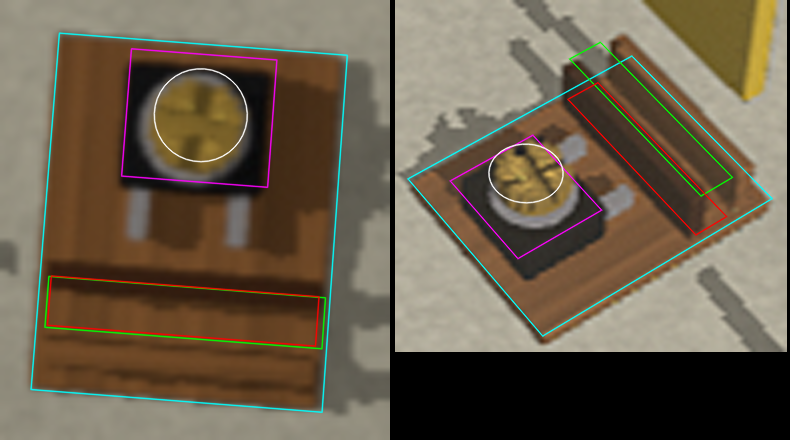

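```bash
python3 - <<'E'
from vis import *
np.set_printoptions(precision=4,suppress=True)
b=-.0523;Rc=np.array([[np.cos(b),-np.sin(b)],[np.sin(b),np.cos(b)]]);S=np.array([.559,-.0112])-Rc@[.04,0]
im={"top":cv2.imread("pics/top0.png"),"scene":cv2.imread("pics/scene3.png")}
bb={"top":(330,230,362,262),"scene":(298,225,335,270)}
th=np.linspace(0,6.28,40)
def cyl(x,y): return np.array([[x+.02*np.cos(t),y+.02*np.sin(t),z] for t in th for z in(.046,.060)])
def blk(x,y): return box(x,y,b,.026,(.056,.064,.028))
def run(nm,shape,masks):
    def cost(p,ns):
        c=0
        for n in ns:
            h=cv2.convexHull((proj(shape(*p),n)*64+32).astype(np.int32));r=np.zeros((1920,2560),np.uint8);cv2.fillPoly(r,[h],255,shift=4)
            r=cv2.resize(r,(640,480),interpolation=cv2.INTER_AREA)/255.;c+=abs(r-masks[n]).sum()/masks[n].sum()
        return c
    for ns in(("top",),("scene",),("top","scene")):
        x0=S+Rc@[.083,0];s=np.vstack([x0,x0+[.008,0],x0+[0,.008]])
        r=minimize(cost,x0,args=(ns,),method="Nelder-Mead",options=dict(initial_simplex=s,xatol=1e-4,fatol=1e-4))
        print(nm,ns,r.x,"slotframe",Rc.T@(r.x-S),r.fun.round(2))
def hullmask(m,bx):
    o=np.zeros(m.shape,np.uint8);x,y,X,Y=bx;o[y:Y,x:X]=m[y:Y,x:X]
    n,l,s,_=cv2.connectedComponentsWithStats(o);o=(l==1+np.argmax(s[1:,4])).astype(np.uint8)
    p=cv2.convexHull(np.argwhere(o)[:,::-1].astype(np.int32));cv2.fillConvexPoly(o,p,1);return o
G={};K={}
for n in im:
    h=hsv(im[n]);g=rng(h,(15,70,60),(32,255,255))|((h[...,1]<60)&(h[...,2]>100)&(h[...,2]<256));G[n]=hullmask(rng(h,(18,100,60),(32,255,255)).astype(np.uint8),bb[n]);
    bx=bb[n];bx=(bx[0]-10,bx[1]-5,bx[2]+10,bx[3]+12)
    K[n]=hullmask(((h[...,2]<50)&(h[...,1]<110)).astype(np.uint8)|0,bx);print(n,G[n].sum(),K[n].sum())
run("head",cyl,G);run("block",blk,K)
E
```

```text
top 292 697
scene 296 691
head ('top',) [ 0.5994 -0.0121] slotframe [0.0803 0.0012] 0.05
head ('scene',) [ 0.5992 -0.013 ] slotframe [0.0803 0.0003] 0.07
head ('top', 'scene') [ 0.5995 -0.0127] slotframe [0.0805 0.0006] 0.14
block ('top',) [ 0.5983 -0.0112] slotframe [0.0793 0.0021] 0.11
block ('scene',) [ 0.5998 -0.0137] slotframe [ 0.0809 -0.0003] 0.27
block ('top', 'scene') [ 0.5997 -0.0122] slotframe [0.0807 0.0011] 0.38
```

```bash
python3 -c "
from vis import *
rel(.5148,-.0041,.1472,1.5185)"
python3 -m crank '[[0.35,-0.6,2,0,0,0,1],[0,0,4,0,0,0,1],[0,0,0,0,0,0,1],[0,0,0,0,0,0,1],[0,0,0,0,0,0,1]]'
python3 -c "
from vis import *
rel(.5148,-.0041,.1472,1.5185)"
```

```text
t 8.03 pos [ 0.5203 -0.0075  0.2769] yaw 1.521 shift [ 0.31 -0.55 12.97] turn 0.002 tilt [ 0.    -0.001 -1.   ] F [ 0.3  0.2 -2.2] w 0.0136 gf 40.0 q [-0.23  0.41  1.71  0.    1.02 -0.18]
time: 8.65
position: [0.5159, -0.005, 0.2188]
tool_rot: [0.725, 0.689, 0.001, 0.001]
ft_force: [-0.3, -0.4, -2.6]
grip_width: 0.0137
grip_force: 40.0
t 8.65 pos [ 0.5159 -0.005   0.2188] yaw 1.519 shift [ 0.09 -0.14  7.16] turn 0.001 tilt [-0.001  0.003 -1.   ] F [-0.3 -0.4 -2.6] w 0.0137 gf 40.0 q [-0.23  0.49  1.78  0.    0.87 -0.17]
```

```bash
python3 -m crank '[[0.1,-0.1,2.5,0,0,0,1],[0,0,0,0,0,0,1],[0,0,0,0,0,0,1],[0,0,1,0,0,0,1],[0,0,0,0,0,0,1]]'
python3 -m crank '[[0,0,1,0,0,0,1],[0,0,0,0,0,0,1],[0,0,0.8,0,0,0,1],[0,0,0,0,0,0,1]]'
python3 - <<'E'
from vis import *
rel(.5148,-.0041,.1472,1.5185)
s=cams.camera("scene")[:,:,::-1];cv2.imwrite("pics/scene5.png",s)
cv2.imwrite("pics/m5.png",cv2.resize(s[150:280,270:400],None,fx=4,fy=4,interpolation=cv2.INTER_CUBIC))
E
```

```text
time: 9.28
position: [0.5136, -0.0039, 0.1819]
tool_rot: [0.725, 0.688, -0.0, -0.0]
ft_force: [-0.3, -0.8, -2.6]
grip_width: 0.0136
grip_force: 40.0
time: 9.78
position: [0.5135, -0.0039, 0.1636]
tool_rot: [0.725, 0.688, -0.0, -0.001]
ft_force: [-0.8, -0.9, -2.8]
grip_width: 0.0138
grip_force: 40.0
t 9.78 pos [ 0.5135 -0.0039  0.1636] yaw 1.519 shift [-0.02  0.14  1.64] turn 0.000 tilt [ 0.    -0.002 -1.   ] F [-0.8 -0.9 -2.8] w 0.0138 gf 40.0 q [-0.23  0.58  1.82 -0.    0.74 -0.17]
```

View pics/m5.png

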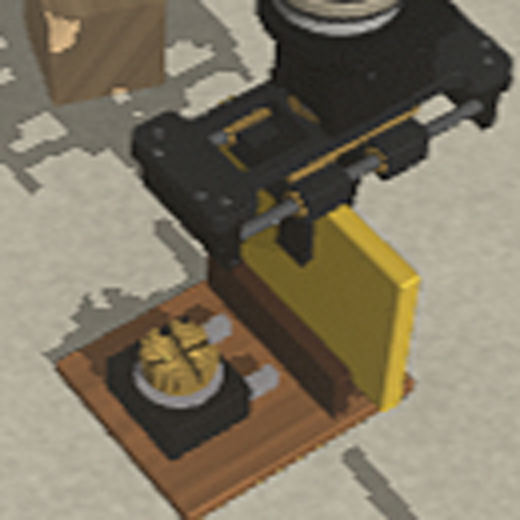

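The board's lower edge is between the cheeks (crop 385,405) with no contact force. I'll lower it to the floor.

```bash
python3 -m crank '[[0,0,0.7,0,0,0,1],[0,0,0.6,0,0,0,1],[0,0,0,0,0,0,1],[0,0,0.2,0,0,0,1],[0,0,0,0,0,0,1]]'
python3 -m crank '[[0,0,0.15,0,0,0,1],[0,0,0,0,0,0,1]]'
python3 -c "
from vis import *
rel(.5148,-.0041,.1472,1.5185)"
```

```text
time: 10.45
position: [0.5139, -0.0039, 0.1492]
tool_rot: [0.725, 0.689, -0.0, 0.0]
ft_force: [1.0, -0.8, -3.1]
grip_width: 0.0134
grip_force: 40.0
time: 10.7
position: [0.5139, -0.0039, 0.1477]
tool_rot: [0.725, 0.688, 0.0, -0.0]
ft_force: [0.7, 0.4, -2.2]
grip_width: 0.0142
grip_force: 40.0
t 10.70 pos [ 0.5139 -0.0039  0.1477] yaw 1.519 shift [-0.01  0.09  0.05] turn 0.000 tilt [ 0. -0. -1.] F [ 0.7  0.4 -2.2] w 0.0142 gf 40.0 q [-0.23  0.61  1.83  0.    0.7  -0.17]
```

```bash
python3 -m crank '[[0,0,0.1,0,0,0,1],[0,0,0.1,0,0,0,1],[0,0,0,0,0,0,1]]'
python3 -m crank '[[0,0,0,0,0,0,0.7],[0,0,0,0,0,0,0.6],[0,0,0,0,0,0,0.4],[0,0,0,0,0,0,0.2],[0,0,0,0,0,0,0]]'
python3 -m crank '[[0,0,-5,0,0,0,0],[0,0,-5,0,0,0,0],[0,0,-3,0,0,0,0],[-5,0,-2,0,0,0,0],[-5,-3,0,0,0,0,0]]'
python3 -m crank '[[-6,-1,0,0,0,0,0],[-6,-1,0,0,0,0,0],[-6,-1,0,0,0,0,0],[0,0,0,0,0,0,0],[0,0,0,0,0,0,0]]'
python3 - <<'E'
from vis import *
np.set_printoptions(precision=4,suppress=True)
rel(.4615,-.268,.28,1.45)
im={n:cams.camera(n)[:,:,::-1].copy() for n in("top","scene")};H={n:hsv(im[n]) for n in im}
for n in im:cv2.imwrite(f"pics/{n}6.png",im[n])
Y={n:rng(H[n],(22,150,40),(33,255,255)).astype(np.uint8) for n in H}
for n in Y:
    k,l,s,_=cv2.connectedComponentsWithStats(Y[n]);i=1+np.argmax(s[1:,4]);Y[n]=(l==i);print(n,s[i])
ig={"scene":rng(H["scene"],(3,60,20),(19,255,255))}
b=-.0523;Rc=np.array([[np.cos(b),-np.sin(b)],[np.sin(b),np.cos(b)]])
for ns in(("top",),("scene",),("top","scene")):
    p,f=fit([.5146,-.0081,b],.067,(.014,.16,.11),{n:Y[n].astype(float) for n in ns},ig);print(ns,p,"in slot frame",Rc.T@(p[:2]-[.5146,-.0081]),f)
M=np.hstack([cv2.resize(im["top"][215:335,300:420],None,fx=3,fy=3,interpolation=2),cv2.resize(im["scene"][150:270,270:390],None,fx=3,fy=3,interpolation=2)])
cv2.imwrite("pics/m6.png",M)
E
```

```text
time: 11.08
position: [0.514, -0.0039, 0.1471]
tool_rot: [0.725, 0.689, 0.0, 0.0]
ft_force: [-3.0, 0.4, 7.3]
grip_width: 0.0139
grip_force: 40.0
time: 11.7
position: [0.5139, -0.0039, 0.1456]
tool_rot: [0.725, 0.688, -0.0, -0.0]
ft_force: [0.2, 0.0, 0.2]
grip_width: 0.056
grip_force: 0.0
time: 12.32
position: [0.4812, -0.1041, 0.2979]
tool_rot: [0.724, 0.689, 0.001, 0.004]
ft_force: [-0.4, -1.2, -0.7]
grip_width: 0.087
grip_force: 0.0
time: 12.95
position: [0.4389, -0.2799, 0.2954]
tool_rot: [0.726, 0.688, 0.0, -0.001]
ft_force: [-0.1, 0.0, 0.2]
grip_width: 0.0867
grip_force: 0.0
t 12.95 pos [ 0.4389 -0.2799  0.2954] yaw 1.518 shift [1.3  2.19 1.54] turn 0.068 tilt [ 0.002 -0.001 -1.   ] F [-0.1  0.   0.2] w 0.0867 gf 0.0 q [-0.78  0.38  1.69  0.    1.07 -0.73]
top [304 279  79  13 595]
scene [ 323  180   51   77 1502]
('top',) [ 0.5137 -0.0064 -0.0503] in slot frame [-0.001   0.0017] 0.10420827154391167
('scene',) [ 0.5173 -0.0046 -0.0823] in slot frame [0.0025 0.0036] 0.16718101355056003
('top', 'scene') [ 0.514  -0.0061 -0.0611] in slot frame [-0.0007  0.0019] 0.31568483961298155
```

View pics/m6.png

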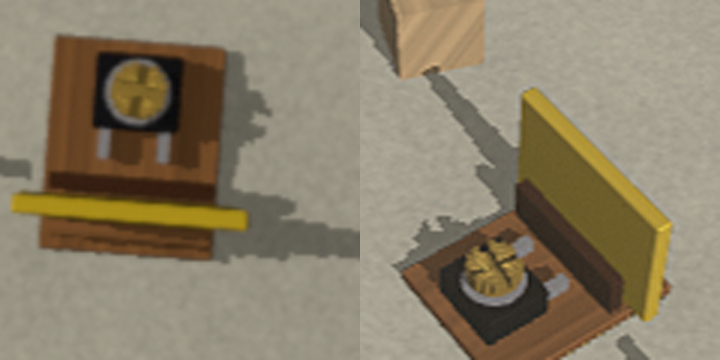

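The board stands upright in the slot. In the top crop it runs from (12,203) to (247,218), and it is centred to about 2 mm. Next I need the screw and driver yaws.

```bash
cat > ang.py <<'E'
from vis import *
def screw_yaw(im,n,c=(.5995,-.0125),z=.058):
    g=cv2.cvtColor(im,cv2.COLOR_BGR2GRAY).astype(np.float32)
    A=np.arange(0,90,1.);r=np.arange(.007,.0175,.0005);best=None
    def prof(c):
        v=[]
        for a in A:
            P=np.array([[c[0]+q*np.cos(t),c[1]+q*np.sin(t),z] for t in np.radians(a+90*np.arange(4)) for q in r])
            p=proj(P,n).astype(np.float32);v.append(cv2.remap(g,p[None,:,0],p[None,:,1],cv2.INTER_CUBIC).mean())
        return np.array(v)
    v=prof(c);f=np.sum(v*np.exp(-4j*np.radians(A)));a=(np.angle(-f)/-4)
    return a,abs(f)/v.sum(),v.round(0)[::6]
E
python3 - <<'E'
from ang import *
np.set_printoptions(precision=3,suppress=True)
for f,n in(("top0","top"),("top6","top"),("scene3","scene"),("scene6","scene")):
    for z in(.060,.057):print(f,screw_yaw(cv2.imread(f"pics/{f}.png"),n,z=z))
t=cv2.imread("pics/top0.png");u=cv2.resize(t[295:335,450:500],None,fx=8,fy=8,interpolation=cv2.INTER_CUBIC);h=hsv(u)
R=rng(h,(0,150,40),(8,255,255))|rng(h,(172,150,40),(180,255,255));print(np.percentile(h[...,2][R],[10,30,50,70,90]))
for th in(130,150,160):
    m=(R&(h[...,2]>th)).astype(np.uint8);k,l,s,_=cv2.connectedComponentsWithStats(m);i=1+np.argmax(s[1:,4])
    r=cv2.minAreaRect(np.argwhere(l==i)[:,::-1].astype(np.float32));q=(cv2.boxPoints(r)+.5)/8-.5+[450,295]
    P=np.array([ray(x,"top",.158) for x in q]);e=P[1]-P[0];print(th,P.mean(0),np.linalg.norm(P-np.roll(P,-1,0),axis=1),"yaw mod 90",(np.arctan2(e[1],e[0])+np.pi/4)%(np.pi/2)-np.pi/4)
E
```

```text
top0 (np.float64(-0.23662948133957884), np.float64(0.07081746807522385), array([ 86.,  92.,  99., 105., 107., 108., 107., 105., 101.,  97.,  90.,
        85.,  82.,  82.,  83.], dtype=float32))
top0 (np.float64(-0.23562372083500452), np.float64(0.07092508281216434), array([ 86.,  92.,  99., 105., 107., 108., 107., 105., 101.,  97.,  90.,
        85.,  83.,  82.,  83.], dtype=float32))
top6 (np.float64(-0.23584771230763202), np.float64(0.0707124571449462), array([ 90.,  96., 103., 109., 112., 112., 111., 109., 105., 100.,  94.,
        88.,  86.,  85.,  86.], dtype=float32))
top6 (np.float64(-0.23484046267413344), np.float64(0.07080788640582174), array([ 89.,  96., 103., 109., 111., 112., 111., 109., 105., 100.,  94.,
        88.,  86.,  85.,  86.], dtype=float32))
scene3 (np.float64(-0.21589832717727367), np.float64(0.09570831988248228), array([100., 115., 127., 131., 134., 136., 136., 133., 131., 124., 112.,
       101.,  96.,  93.,  92.], dtype=float32))
scene3 (np.float64(-0.1935304065271602), np.float64(0.08832302660943726), array([105., 120., 126., 128., 130., 131., 132., 131., 130., 126., 123.,
       110.,  93.,  83.,  89.], dtype=float32))
scene6 (np.float64(-0.2163525565859955), np.float64(0.09568771973217574), array([ 94., 109., 120., 124., 126., 128., 128., 126., 123., 117., 106.,
        95.,  90.,  88.,  87.], dtype=float32))
scene6 (np.float64(-0.1937149014211347), np.float64(0.08828259605527183), array([ 99., 113., 119., 121., 122., 123., 124., 124., 122., 119., 116.,
       103.,  87.,  79.,  84.], dtype=float32))
[ 61.  90.  99. 116. 121.]Traceback (most recent call last):
  File "<stdin>", line 8, in <module>
    return _wrapfunc(a, 'argmax', axis=axis, out=out, **kwds)
    return bound(*args, **kwds)
ValueError: attempt to get argmax of an empty sequence
```

```bash
python3 - <<'E'
from ang import *
np.set_printoptions(precision=4,suppress=True)
t=cv2.imread("pics/top0.png");u=cv2.resize(t[295:335,450:500],None,fx=8,fy=8,interpolation=cv2.INTER_CUBIC);h=hsv(u)
R=rng(h,(0,150,40),(8,255,255))|rng(h,(172,150,40),(180,255,255))
for th in(100,106,110):
    m=(R&(h[...,2]>th)).astype(np.uint8);k,l,s,_=cv2.connectedComponentsWithStats(m);i=1+np.argmax(s[1:,4])
    r=cv2.minAreaRect(np.argwhere(l==i)[:,::-1].astype(np.float32));q=(cv2.boxPoints(r)+.5)/8-.5+[450,295]
    P=np.array([ray(x,"top",.158) for x in q]);e=P[1]-P[0];print(th,P.mean(0),np.linalg.norm(P-np.roll(P,-1,0),axis=1),"yaw mod 90",(np.arctan2(e[1],e[0])+np.pi/4)%(np.pi/2)-np.pi/4)
# scene: red silhouette fit incl. dark grooves, using yaw scan
h=hsv(cv2.imread("pics/scene0.png"));m=rng(h,(0,120,30),(10,255,255))|rng(h,(170,120,30),(180,255,255));m[:, :280]=0;m[:,306:]=0;m[:105]=0;m[152:]=0
ys,xs=np.where(m);print("scene red",xs.min(),xs.max(),ys.min(),ys.max())
m=cv2.morphologyEx(m.astype(np.uint8),cv2.MORPH_CLOSE,np.ones((7,7)))
for a in(-.25,-.1,0,.1):print(a,fit([.4615,-.268,a],.118,(.028,.028,.08),{"scene":m.astype(float)}))
E
```

```text
100 [ 0.461  -0.2669] [0.027  0.0256 0.027  0.0256] yaw mod 90 0.02499502048514568
106 [ 0.461  -0.2666] [0.0254 0.0255 0.0253 0.0255] yaw mod 90 0.059178936601442356
110 [ 0.4613 -0.2663] [0.0242 0.0255 0.0242 0.0255] yaw mod 90 0.10106531851561917
scene red 285 299 111 144
-0.25 (array([ 0.4608, -0.2708, -0.4012]), np.float64(0.11784128745837959))
-0.1 (array([ 0.4607, -0.2709, -0.4011]), np.float64(0.11753607103218644))
0 (array([ 0.4614, -0.2683,  0.0592]), np.float64(0.23193673695893452))
0.1 (array([ 0.4617, -0.2691, -0.3941]), np.float64(0.12019977802441732))
```

```bash
cat > drv.py <<'E'
from vis import *
def lab(p,n,win,k,zc=.118):
    x,y,w,h=win;X=box(*p,zc,np.array([.028,.028,.080]));q=((proj(X,n)-[x,y]+.5)*k-.5)
    L=np.zeros((h*k,w*k),np.uint8);cam=np.array(I[n]["pose"])[:3,3];C=X.mean(0)
    F=[(0,1,3,2),(4,5,7,6),(0,1,5,4),(2,3,7,6),(1,3,7,5)]
    for i,f in enumerate(F):
        c=X[list(f)].mean(0)
        if (c-C)@(cam-c)>0: cv2.fillPoly(L,[(q[list(f)]*16).astype(np.int32)],i+1,shift=4)
    return L
def search(ims,wins,x0,k=6):
    R={n:cv2.resize(ims[n][w[1]:w[1]+w[3],w[0]:w[0]+w[2]],None,fx=k,fy=k,interpolation=cv2.INTER_CUBIC).astype(float) for n,w in wins.items()}
    R={n:r[...,2]-(r[...,0]+r[...,1])/2 for n,r in R.items()}
    def cost(xy,a,ns):
        t=0
        for n in ns:
            L=lab((*xy,a),n,wins[n],k);r=R[n];t+=sum(((r[L==i]-r[L==i].mean())**2).sum() for i in np.unique(L))/((r-r.mean())**2).sum()
        return t
    for ns in [(n,) for n in wins]+[tuple(wins)]:
        o=[]
        for a in np.arange(-.8,.78,.1):
            r=minimize(cost,x0,args=(a,ns),method="Nelder-Mead",options=dict(initial_simplex=np.array([x0,np.add(x0,[.004,0]),np.add(x0,[0,.004])]),xatol=2e-4,fatol=1e-4))
            o.append((round(r.fun,4),round(a,2),r.x.round(4)))
        print(ns,*sorted(o,key=lambda e:e[0])[:4])
E
python3 - <<'E'
from drv import *
ims={"top":cv2.imread("pics/top0.png"),"scene":cv2.imread("pics/scene0.png")}
search(ims,{"top":(452,298,40,34),"scene":(278,104,30,46)},[.4615,-.268])
E
```

```text
('top',) (np.float64(0.3723), np.float64(-0.0), array([ 0.462 , -0.2674])) (np.float64(0.3731), np.float64(0.1), array([ 0.4622, -0.2676])) (np.float64(0.3869), np.float64(-0.1), array([ 0.4617, -0.267 ])) (np.float64(0.3875), np.float64(0.2), array([ 0.4622, -0.2671]))
('scene',) (np.float64(0.3991), np.float64(0.1), array([ 0.4641, -0.2702])) (np.float64(0.4068), np.float64(-0.0), array([ 0.4632, -0.2705])) (np.float64(0.4119), np.float64(0.2), array([ 0.4639, -0.2706])) (np.float64(0.4236), np.float64(-0.1), array([ 0.4637, -0.2687]))
('top', 'scene') (np.float64(0.8086), np.float64(-0.0), array([ 0.463 , -0.2677])) (np.float64(0.8146), np.float64(0.1), array([ 0.4631, -0.2686])) (np.float64(0.8312), np.float64(-0.1), array([ 0.4627, -0.2676])) (np.float64(0.8418), np.float64(0.2), array([ 0.4644, -0.2688]))
```

```bash
python3 -m crank '[[0,0,0,0,0,-0.092,0],[1.1,2.4,0,0,0,0,0],[0,0,3,0,0,0,0],[0,0,0,0,0,0,0],[0,0,0,0,0,0,0]]' 40
python3 -c "
from vis import *
rel(.4625,-.268,.169,1.61)"
```

```text
time: 13.68
position: [0.4633, -0.2677, 0.2663]
tool_rot: [0.692, 0.722, 0.0, 0.0]
ft_force: [-0.5, -0.3, 0.4]
grip_width: 0.0873
grip_force: 0.0
t 13.68 pos [ 0.4633 -0.2677  0.2663] yaw 1.612 shift [-0.03 -0.08  9.73] turn 0.002 tilt [-0.  0. -1.] F [-0.5 -0.3  0.4] w 0.0873 gf 0.0 q [-0.73  0.44  1.69  0.    1.01 -0.77]
```

```bash
python3 -m crank '[[0,-0.1,4,0,0,0,0],[0,0,4,0,0,0,0],[0,0,1.7,0,0,0,0.3],[0,0,0,0,0,0,0.5],[0,0,0,0,0,0,0.5]]' 5
python3 -m crank '[[0,0,0,0,0,0,1],[0,0,0,0,0,0,1],[0,0,0,0,0,0,1],[0,0,0,0,0,0,1],[0,0,0,0,0,0,1]]' 5
python3 -c "
from vis import *
rel(.4625,-.268,.169,1.61);print(robot.get_obs()['moment'])"
python3 -m crank '[[0,0,0,0,0,0,1],[0,0,0,0,0,0,1],[0,0,0,0,0,0,1]]' 55
python3 -c "
from vis import *
rel(.4625,-.268,.169,1.61);print(robot.get_obs()['moment'])"
```

```text
time: 14.3
position: [0.4627, -0.2691, 0.1701]
tool_rot: [0.693, 0.721, 0.0, 0.001]
ft_force: [0.5, -0.5, 0.5]
grip_width: 0.0645
grip_force: 0.0
time: 14.92
position: [0.4619, -0.2685, 0.1689]
tool_rot: [0.693, 0.721, -0.0, -0.0]
ft_force: [-0.2, 1.3, 3.7]
grip_width: 0.028
grip_force: 5.0
t 14.93 pos [ 0.4619 -0.2685  0.1689] yaw 1.611 shift [ 0.05  0.06 -0.01] turn 0.001 tilt [-0. -0. -1.] F [-0.2  1.3  3.7] w 0.0280 gf 5.0 q [-0.74  0.59  1.77 -0.    0.78 -0.78]
[ 0.07258285 -0.02630413  0.02252784]
time: 15.3
position: [0.4619, -0.2685, 0.169]
tool_rot: [0.693, 0.721, -0.0, 0.0]
ft_force: [-0.8, 1.4, 4.7]
grip_width: 0.0278
grip_force: 55.0
t 15.30 pos [ 0.4619 -0.2685  0.169 ] yaw 1.611 shift [ 0.05  0.06 -0.  ] turn 0.001 tilt [-0. -0. -1.] F [-0.8  1.4  4.7] w 0.0278 gf 55.0 q [-0.74  0.59  1.77 -0.    0.78 -0.78]
[0.11469658 0.08502214 0.00163074]
```

```bash
python3 -m crank '[[0,0,-2.5,0,0,0,1],[0,0,-4,0,0,0,1],[0,0,-4,0,0,0,1],[0,0,-4,0,0,0,1],[0,0,0,0,0,0,1]]'
python3 -m crank '[[0,0,0,0,0,0,1],[0,0,0,0,0,0,1]]'
python3 - <<'E'
from vis import *
np.set_printoptions(precision=4,suppress=True)
rel(.5995,-.0125,.31,1.351,np.pi/2)
o,R,a=st();p=o["position"]
im=cams.camera("scene")[:,:,::-1].copy();cv2.imwrite("pics/scene7.png",im)
cv2.imwrite("pics/top7.png",cams.camera("top")[:,:,::-1])
# predicted projections: handle centre, collar underside, tip for offset 0
for d in(.051,.097,.162):print(d,proj(p+R@[0,0,d],"scene"),proj(p+R@[.01,0,d],"scene"))
c=proj(p+R@[0,0,.12],"scene")[0].astype(int);print("crop centre",c)
w=im[c[1]-60:c[1]+60,c[0]-50:c[0]+50];cv2.imwrite("pics/m7.png",cv2.resize(w,None,fx=5,fy=5,interpolation=2))
E
```

```text
time: 15.92
position: [0.4633, -0.2696, 0.3163]
tool_rot: [0.693, 0.721, 0.0, 0.004]
ft_force: [0.8, -0.4, -2.0]
grip_width: 0.0275
grip_force: 55.0
time: 16.18
position: [0.4612, -0.2679, 0.3118]
tool_rot: [0.693, 0.721, -0.0, -0.002]
ft_force: [0.4, 0.9, -1.1]
grip_width: 0.0274
grip_force: 55.0
t 16.18 pos [ 0.4612 -0.2679  0.3118] yaw 1.611 shift [24.96 14.84  0.21] turn 0.260 tilt [ 0.003 -0.003 -1.   ] F [ 0.4  0.9 -1.1] w 0.0274 gf 55.0 q [-0.74  0.38  1.64  0.    1.13 -0.78]
0.051 [[291.6777  77.4987]] [[294.6025  79.5987]]
0.097 [[292.1751  94.9769]] [[295.0098  97.0799]]
0.162 [[292.827  117.8857]] [[295.5435 119.9858]]
crop centre [292 103]
```

View pics/m7.png

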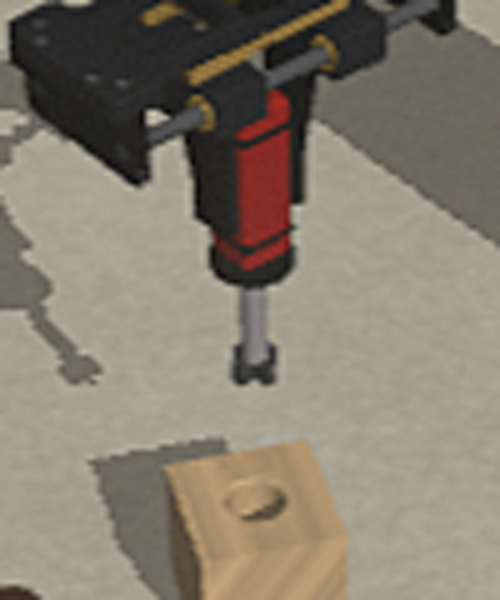

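The driver hangs straight. Its shaft is centred at crop column 254 and its tip at (253,372), i.e. image (292.4,117), within about 1–2 mm of the prediction. Next I'll move over the screw.

```bash
python3 -m crank '[[0,0,0,0,0,0.13,1],[0,0,0,0,0,0.13,1],[5.6,1.6,0,0,0,0,1],[5.6,1.6,0,0,0,0,1],[5.6,1.6,0,0,0,0,1]]'
python3 -m crank '[[5.6,1.6,0,0,0,0,1],[5.6,1.6,0,0,0,0,1],[0,0,0,0,0,0,1],[0,0,0,0,0,0,1],[0,0,0,0,0,0,1]]'
cat > tip.py <<'E'
from vis import *
# shaft offset: compare predicted shaft axis in scene with the measured dark/bright band via photometric fit of a vertical cylinder
def shaft(im,d0=.103,d1=.146):
    o,R,a=st();p=o["position"];g=im.astype(np.float32);res=[]
    for ddx in np.arange(-.006,.0061,.0005):
        # offset along image-horizontal only is observable: use tool-x offset
        A=[];B=[]
        for d in np.arange(d0,d1,.003):
            c=proj(p+R@[ddx,0,d],"scene")[0]
            for s,L in((np.arange(-1.8,1.9,.6),A),(np.r_[-6:-4.4:.5,4.5:6.1:.5],B)):
                L.append(cv2.remap(g,np.float32(c[0]+s)[None],np.full((1,len(s)),c[1],np.float32),cv2.INTER_LINEAR)[0])
        A=np.concatenate(A);B=np.concatenate(B);res.append((np.abs(A-np.median(B,0)).sum(1).mean(),round(ddx,4)))
    print("shaft along tool x",sorted(res)[::-1][:4])
E
python3 - <<'E'
from tip import *
np.set_printoptions(precision=4,suppress=True)
rel(.5995,-.0125,.23,1.351,np.pi/2)
im=cams.camera("scene")[:,:,::-1].copy();cv2.imwrite("pics/scene8.png",im);shaft(im)
E
```

```text
time: 16.9
position: [0.546, -0.1138, 0.3128]
tool_rot: [0.781, 0.625, -0.0, -0.001]
ft_force: [0.9, -0.8, -0.7]
grip_width: 0.0278
grip_force: 55.0
time: 17.52
position: [0.6005, -0.0139, 0.3133]
tool_rot: [0.781, 0.625, -0.001, -0.0]
ft_force: [0.6, -0.6, -1.6]
grip_width: 0.0272
grip_force: 55.0
t 17.52 pos [ 0.6005 -0.0139  0.3133] yaw 1.349 shift [ 0.12 -0.12  8.33] turn -0.002 tilt [-0.    -0.001 -1.   ] F [ 0.6 -0.6 -1.6] w 0.0272 gf 55.0 q [-0.21  0.47  1.47 -0.    1.2   0.01]
shaft along tool x [(np.float32(115.855286), np.float64(-0.006)), (np.float32(114.11007), np.float64(-0.004)), (np.float32(113.69141), np.float64(-0.0035)), (np.float32(113.0212), np.float64(-0.0055))]
```

```bash
python3 -m crank '[[0.2,-0.1,4,0,0,0,1],[0,0,4,0,0,0,1],[0,0,0,0,0,0,1],[0,0,0,0,0,0,1],[0,0,0,0,0,0,1]]'
python3 - <<'E'
from tip import *
np.set_printoptions(precision=4,suppress=True)
rel(.5995,-.0125,.2116,1.351,np.pi/2)
im=cams.camera("scene")[:,:,::-1].copy();cv2.imwrite("pics/scene9.png",im);shaft(im)
o,R,a=st();p=o["position"]
print("pred tip",proj(p+R@[0,0,.162],"scene"),"pred head top c",proj([.5995,-.0125,.0596],"scene"))
c=proj(p+R@[0,0,.15],"scene")[0].astype(int)
M=cv2.resize(im[c[1]-35:c[1]+35,c[0]-40:c[0]+40],None,fx=8,fy=8,interpolation=2);print("crop origin",c-[40,35])
cv2.imwrite("pics/m8.png",M)
E
```

```text
time: 18.2
position: [0.6018, -0.0111, 0.2358]
tool_rot: [0.781, 0.625, 0.001, 0.002]
ft_force: [-0.2, 0.4, -1.2]
grip_width: 0.0277
grip_force: 55.0
t 18.20 pos [ 0.6018 -0.0111  0.2358] yaw 1.350 shift [-0.18 -0.2   2.42] turn -0.001 tilt [ 0.     0.004 -1.   ] F [-0.2  0.4 -1.2] w 0.0277 gf 55.0 q [-0.2   0.56  1.55  0.    1.02  0.02]
shaft along tool x [(np.float32(153.00406), np.float64(0.0025)), (np.float32(150.71278), np.float64(0.002)), (np.float32(150.30573), np.float64(0.003)), (np.float32(148.78433), np.float64(0.0))]
pred tip [[313.6714 234.1818]] pred head top c [[314.162  237.2024]]
crop origin [273 195]
```

View pics/m8.png

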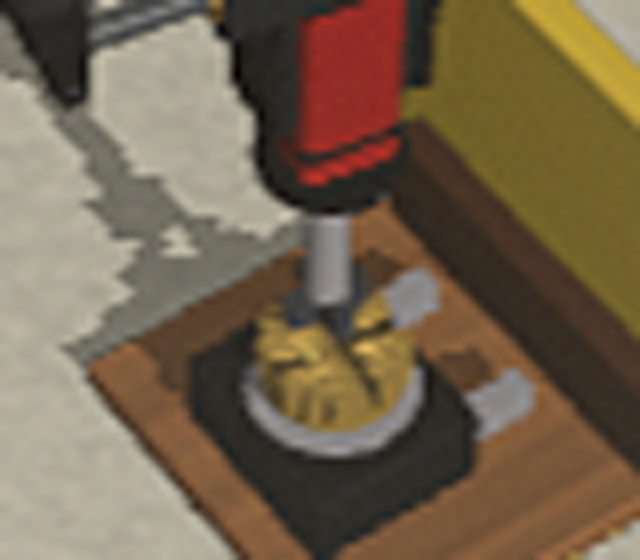

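The bit is just above the brass head. The shaft axis at crop column 328 and the head centre at 333 agree to about 1 mm, and the recess slots line up with the bit. I'll settle, correct and seat it.

```bash
python3 -m crank '[[0,0,0,0,0,0,1],[0,0,0,0,0,0,1]]'
python3 -c "
from vis import *
rel(.5995,-.0125,.2116,1.351,np.pi/2)"
```

```text
time: 18.5
position: [0.6007, -0.0105, 0.2343]
tool_rot: [0.78, 0.625, 0.0, 0.0]
ft_force: [0.8, -0.6, -0.6]
grip_width: 0.0276
grip_force: 55.0
t 18.50 pos [ 0.6007 -0.0105  0.2343] yaw 1.351 shift [-0.22 -0.08  2.27] turn -0.000 tilt [ 0.     0.001 -1.   ] F [ 0.8 -0.6 -0.6] w 0.0276 gf 55.0 q [-0.2   0.56  1.55  0.    1.02  0.02]
```

```bash
python3 -m crank '[[-0.2,-0.1,0.8,0,0,0,1],[0,0,0,0,0,0,1],[0,0,0.4,0,0,0,1],[0,0,0.3,0,0,0,1],[0,0,0,0,0,0,1]]'
python3 -c "
from vis import *
rel(.5995,-.0125,.2116,1.351,np.pi/2)"
```

```text
time: 19.12
position: [0.599, -0.0123, 0.2183]
tool_rot: [0.78, 0.625, -0.0, -0.0]
ft_force: [0.2, -0.5, -1.4]
grip_width: 0.0276
grip_force: 55.0
t 19.12 pos [ 0.599  -0.0123  0.2183] yaw 1.351 shift [-0.01  0.05  0.67] turn -0.000 tilt [ 0.    -0.001 -1.   ] F [ 0.2 -0.5 -1.4] w 0.0276 gf 55.0 q [-0.21  0.58  1.57  0.    0.99  0.01]
```

```bash
python3 -m crank '[[0,0,0.2,0,0,0,1],[0,0,0.2,0,0,0,1],[0,0,0,0,0,0,1]]'
python3 -m crank '[[0,0,0.2,0,0,0,1],[0,0,0,0,0,0,1]]'
python3 -m crank '[[0,0,0.2,0,0,0,1],[0,0,0,0,0,0,1]]'
python3 -c "
from vis import *
rel(.5995,-.0125,.2116,1.351,np.pi/2);print(robot.get_obs()['moment'])"
```

```text
time: 19.5
position: [0.5991, -0.0123, 0.2146]
tool_rot: [0.78, 0.625, -0.0, -0.0]
ft_force: [-0.2, 0.2, -1.9]
grip_width: 0.0278
grip_force: 55.0
time: 19.75
position: [0.5991, -0.0123, 0.2126]
tool_rot: [0.78, 0.625, -0.0, -0.0]
ft_force: [0.1, -0.5, -0.8]
grip_width: 0.0278
grip_force: 55.0
time: 20.0
position: [0.5993, -0.0123, 0.2115]
tool_rot: [0.78, 0.625, 0.0, 0.0]
ft_force: [-0.1, 0.6, 3.2]
grip_width: 0.0278
grip_force: 55.0
t 20.00 pos [ 0.5993 -0.0123  0.2115] yaw 1.351 shift [-0.01  0.02 -0.01] turn -0.000 tilt [ 0.     0.001 -1.   ] F [-0.1  0.6  3.2] w 0.0278 gf 55.0 q [-0.21  0.59  1.57  0.    0.97  0.01]
[ 0.09080006  0.16212357 -0.0446196 ]
```

```bash
python3 -m crank '[[0,0,0.1,0,0,0,1],[0,0,0.043,0,0,0.17,1],[0,0,0.043,0,0,0.17,1],[0,0,0,0,0,0,1]]' 60
python3 -c "
from vis import *
rel(.5995,-.0125,.2116,-1.05,9);print(robot.get_obs()['moment'])"
```

```text
time: 20.5
position: [0.5992, -0.0122, 0.2106]
tool_rot: [0.875, 0.484, 0.0, 0.0]
ft_force: [-3.0, 0.1, 9.1]
grip_width: 0.0275
grip_force: 60.0
t 20.50 pos [ 0.5992 -0.0122  0.2106] yaw 1.010 shift [-0.01  0.04 -0.1 ] turn 2.060 tilt [ 0.     0.001 -1.   ] F [-3.   0.1  9.1] w 0.0275 gf 60.0 q [-0.21  0.59  1.57 -0.    0.97  0.35]
[0.10397972 0.62921073 0.03034589]
```

```bash
python3 -m crank '[[0,0,0.05,0,0,0.17,1],[0,0,0.043,0,0,0.17,1],[0,0,0.043,0,0,0.17,1],[0,0,0.043,0,0,0.17,1]]' 60
python3 -c "
from vis import *
rel(.5995,-.0125,.2116,-1.05,9);print(robot.get_obs()['moment'])"

```

```text
time: 21.0
position: [0.5987, -0.0121, 0.2088]
tool_rot: [0.987, 0.162, -0.0, -0.0]
ft_force: [-3.7, 1.6, 10.5]
grip_width: 0.0278
grip_force: 60.0
t 21.00 pos [ 0.5987 -0.0121  0.2088] yaw 0.326 shift [ 0.06  0.07 -0.28] turn 1.376 tilt [-0.001 -0.    -1.   ] F [-3.7  1.6 10.5] w 0.0278 gf 60.0 q [-0.21  0.6   1.58 -0.    0.97  1.04]
[0.23810378 0.97267918 0.11325665]
```

```bash
python3 -m crank '[[0,0,0.043,0,0,0.17,1],[0,0,0.043,0,0,0.17,1],[0,0,0.043,0,0,0.17,1],[0,0,0.043,0,0,0.17,1]]' 60
python3 -c "
from vis import *
rel(.5995,-.0125,.2116,-.98,9);print(robot.get_obs()['moment'])"
python3 -m crank '[[0,0,0.043,0,0,0.17,1],[0,0,0.043,0,0,0.17,1],[0,0,0.03,0,0,0.1,1],[0,0,0,0,0,0,1]]' 60
python3 -c "
from vis import *
rel(.5995,-.0125,.2116,-.98,9);print(robot.get_obs()['moment'])"

```

```text
time: 21.5
position: [0.5984, -0.0116, 0.2072]
tool_rot: [0.984, -0.176, -0.001, -0.0]
ft_force: [-3.9, 3.0, 12.1]
grip_width: 0.0274
grip_force: 60.0
t 21.50 pos [ 0.5984 -0.0116  0.2072] yaw -0.354 shift [ 0.14  0.05 -0.44] turn 0.626 tilt [-0.002 -0.001 -1.   ] F [-3.9  3.  12.1] w 0.0274 gf 60.0 q [-0.21  0.6   1.58  0.    0.97  1.72]
[0.63707588 1.09974818 0.14515039]
time: 22.0
position: [0.5987, -0.0112, 0.2061]
tool_rot: [0.923, -0.385, -0.001, -0.001]
ft_force: [-3.0, 2.8, 12.1]
grip_width: 0.0275
grip_force: 60.0
t 22.00 pos [ 0.5987 -0.0112  0.2061] yaw -0.790 shift [ 0.14  0.04 -0.55] turn 0.190 tilt [-0.002 -0.001 -1.   ] F [-3.   2.8 12.1] w 0.0275 gf 60.0 q [-0.21  0.6   1.58  0.    0.96  2.15]
[0.83134596 0.89047385 0.0028469 ]
```

```bash
for i in 1; do python3 -m crank '[[0,0,0.015,0,0,0.06,1],[0,0,0.015,0,0,0.06,1]]' 60 >/dev/null
python3 -c "
from vis import *
rel(.5995,-.0125,.2116,-.98,9);print(robot.get_obs()['moment'])"; done
python3 -m crank '[[0,0,0.01,0,0,0.06,1],[0,0,0,0,0,0.06,1]]' 60 >/dev/null
python3 -c "
from vis import *
rel(.5995,-.0125,.2116,-.98,9);print(robot.get_obs()['moment'])"
```

```text
t 22.25 pos [ 0.5988 -0.0112  0.2059] yaw -0.911 shift [ 0.15  0.02 -0.58] turn 0.069 tilt [-0.002 -0.001 -1.   ] F [-3.5  2.8 12.1] w 0.0273 gf 60.0 q [-0.21  0.6   1.58  0.    0.96  2.27]
[0.91135496 0.86636752 0.10639626]
t 22.50 pos [ 0.599  -0.0111  0.2057] yaw -1.031 shift [ 0.14  0.02 -0.59] turn -0.051 tilt [-0.002 -0.001 -1.   ] F [-3.1  3.  11.4] w 0.0280 gf 60.0 q [-0.21  0.6   1.58  0.    0.96  2.39]
[1.00458333 0.77688666 0.27162228]
```

```bash
python3 -m crank '[[0,0,0,0,0,0.05,1],[0,0,0,0,0,0,1]]' 60 >/dev/null
python3 -c "
from vis import *
rel(.5995,-.0125,.2116,-.98,9);print(robot.get_obs()['moment'])"
python3 -m crank '[[0,0,0,0,0,0.05,1],[0,0,0,0,0,0,1]]' 60 >/dev/null
python3 -c "
from vis import *
rel(.5995,-.0125,.2116,-.98,9);print(robot.get_obs()['moment'])"
```

```text
t 22.75 pos [ 0.599  -0.011   0.2056] yaw -1.077 shift [ 0.15  0.02 -0.6 ] turn -0.097 tilt [-0.001 -0.001 -1.   ] F [-3.3  3.2 11.1] w 0.0275 gf 60.1 q [-0.21  0.6   1.58  0.    0.96  2.44]
[1.0933981  0.70749891 0.64798071]
t 23.00 pos [ 0.599  -0.011   0.2057] yaw -1.125 shift [ 0.16  0.02 -0.59] turn -0.145 tilt [-0.001 -0.001 -1.   ] F [-2.2  3.6 11.4] w 0.0276 gf 60.3 q [-0.21  0.6   1.58  0.    0.96  2.49]
[1.11543629 0.68177102 1.13219307]
```

```bash
python3 -m crank '[[0,0,0,0,0,-0.1,1],[0,0,0,0,0,-0.09,1],[0,0,0,0,0,0,1]]' 60 >/dev/null
python3 -c "
from vis import *
rel(.5995,-.0125,.2116,-.93,9);print(robot.get_obs()['moment'])"
python3 -m crank '[[0,0,-0.5,0,0,0,1],[0,0,-0.5,0,0,0,1],[0,0,-1,0,0,0,1],[0,0,-2,0,0,0,1],[0,0,-3,0,0,0,1]]' 60 
python3 -m crank '[[0,0,-3,0,0,0,1],[0,0,0,0,0,0,1],[0,0,0,0,0,0,1]]' 60 
python3 - <<'E'
from ang import *
rel(.5995,-.0125,.2116,-.93,9)
for n,z in(("scene",.054),):
    im=cams.camera(n)[:,:,::-1].copy();cv2.imwrite(f"pics/{n}10.png",im);print(screw_yaw(im,n,z=z)[:2],"expect",(-.0523-2.4)%(np.pi/2)-np.pi/2)
E
```

```text
t 23.38 pos [ 0.5993 -0.0115  0.2056] yaw -0.939 shift [ 0.1   0.04 -0.6 ] turn -0.009 tilt [-0.001 -0.002 -1.   ] F [-2.2  2.3 10.9] w 0.0274 gf 60.0 q [-0.21  0.6   1.58  0.    0.96  2.3 ]
[0.70341949 0.6756458  0.00412089]
time: 24.0
position: [0.5988, -0.0126, 0.2739]
tool_rot: [0.892, -0.453, -0.001, 0.001]
ft_force: [0.7, -0.5, -1.1]
grip_width: 0.0276
grip_force: 60.0
time: 24.38
position: [0.5985, -0.0124, 0.3029]
tool_rot: [0.892, -0.453, -0.001, 0.0]
ft_force: [-0.3, 0.0, -1.8]
grip_width: 0.0277
grip_force: 60.0
t 24.38 pos [ 0.5985 -0.0124  0.3029] yaw -0.939 shift [ 0.08 -0.08  9.13] turn -0.009 tilt [-0.001  0.001 -1.   ] F [-0.3  0.  -1.8] w 0.0277 gf 60.0 q [-0.21  0.48  1.49 -0.    1.17  2.3 ]
(np.float64(0.6395529834747544), np.float64(0.08692195930118694)) expect -0.8815036732051031
```

```bash
R='[0,0,0,0,0,-0.17,1]' ; python3 -m crank '[[0,0,-0.9,0,0,-0.17,1],[0,0,0,0,0,-0.17,1],[0,0,0,0,0,-0.17,1],[0,0,0,0,0,-0.17,1],[0,0,0,0,0,-0.17,1]]' 60 >/dev/null
python3 -m crank '[[0,0,0,0,0,-0.17,1],[0,0,0,0,0,-0.17,1],[0,0,0,0,0,-0.17,1],[0,0,0,0,0,-0.17,1],[0,0,0,0,0,-0.17,1]]' >/dev/null
python3 -m crank '[[0,0,0,0,0,-0.17,1],[0,0,0,0,0,-0.17,1],[0,0,0,0,0,-0.17,1],[0,0,0,0,0,-0.17,1],[0,0,0,0,0,-0.17,1]]'
python3 -m crank '[[-5,-2.93,0,0,0,0,1],[-5,-2.93,0,0,0,0,1],[-5,-2.93,0,0,0,0,1],[-5,-2.93,0,0,0,0,1],[-5,-2.93,0,0,0,0,1]]'
python3 -m crank '[[0,0,0,0,0,0,1],[0,0,0,0,0,0,1],[0,0,0,0,0,0,1]]' >/dev/null
python3 - <<'E'
from tip import *
np.set_printoptions(precision=4,suppress=True)
rel(.4619,-.2685,.312,1.611)
im=cams.camera("scene")[:,:,::-1].copy();cv2.imwrite("pics/scene11.png",im)
# compare driver with scene7 (before use), same pose, by template shift of collar/shaft/bit
o,R,a=st();p=o["position"]
a7=cv2.imread("pics/scene7.png")
for d,h in((.097,8),(.125,8),(.155,8)):
    c=proj(np.array([.4612,-.2679,.3118])+R@[0,0,d],"scene")[0].astype(int)
    T=a7[c[1]-h:c[1]+h,c[0]-9:c[0]+9];r=cv2.matchTemplate(cv2.resize(im[c[1]-h-5:c[1]+h+5,c[0]-14:c[0]+14],None,fx=4,fy=4,interpolation=2),cv2.resize(T,None,fx=4,fy=4,interpolation=2),cv2.TM_CCOEFF_NORMED)
    _,v,_,l=cv2.minMaxLoc(r);print(d,"px shift",np.array(l)/4-5,v, "pose shift px",proj(p+R@[0,0,d],"scene")[0]-proj(np.array([.4612,-.2679,.3118])+R@[0,0,d],"scene")[0])
E
```

```text
time: 26.3
position: [0.5984, -0.0122, 0.3108]
tool_rot: [0.691, 0.723, -0.001, -0.002]
ft_force: [0.0, -0.3, -1.7]
grip_width: 0.0276
grip_force: 60.0
time: 26.92
position: [0.4613, -0.2691, 0.3113]
tool_rot: [0.693, 0.721, -0.0, -0.001]
ft_force: [0.7, -0.1, -2.7]
grip_width: 0.0275
grip_force: 60.0
t 27.30 pos [ 0.4631 -0.2665  0.3122] yaw 1.613 shift [-0.2  -0.13  0.02] turn 0.002 tilt [ 0.001 -0.001 -1.   ] F [-0.6 -0.5 -1.1] w 0.0276 gf 60.0 q [-0.73  0.38  1.64  0.    1.13 -0.77]
0.097 px shift [-0.5  0.5] 0.9773167967796326 pose shift px [-0.3511  0.4417]
0.125 px shift [-0.5  0.5] 0.9835270643234253 pose shift px [-0.3441  0.4498]
0.155 px shift [-0.5  0.5] 0.9808176159858704 pose shift px [-0.3369  0.4575]
```

```bash
python3 -m crank '[[-0.2,-0.13,3,0,0,0,1],[0,0,3.5,0,0,0,1],[0,0,0,0,0,0,1],[0,0,0,0,0,0,1],[0,0,0,0,0,0,1]]' >/dev/null
python3 -c "
from vis import *
rel(.4619,-.2685,.169,1.611)"
```

```text
t 27.98 pos [ 0.4625 -0.2703  0.2493] yaw 1.612 shift [ 0.2  -0.07  8.03] turn 0.001 tilt [-0.002  0.002 -1.   ] F [ 0.3 -0.5 -0.5] w 0.0276 gf 60.0 q [-0.74  0.46  1.7   0.    0.97 -0.78]
```

```bash
python3 -m crank '[[0,0,0,0,0,0,1],[0,0,0,0,0,0,1],[0,0,0,0,0,0,1],[0,0,0,0,0,0,1]]' >/dev/null
python3 -c "
from vis import *
rel(.4619,-.2685,.169,1.611)"
```

```text
t 28.48 pos [ 0.4615 -0.2701  0.2479] yaw 1.611 shift [0.15 0.04 7.89] turn -0.000 tilt [-0.  0. -1.] F [ 0.2  0.3 -1.7] w 0.0276 gf 60.0 q [-0.74  0.47  1.71  0.    0.97 -0.78]
```

```bash
python3 -m crank '[[0.15,0.04,0.5,0,0,0,1],[0,0,0.8,0,0,0,1],[0,0,0.8,0,0,0,1],[0,0,0,0,0,0,1]]'
python3 -m crank '[[0,0,1.5,0,0,0,1],[0,0,1.5,0,0,0,1],[0,0,0,0,0,0,1],[0,0,0,0,0,0,1]]'
python3 -c "
from vis import *
rel(.4619,-.2685,.169,1.611)"
```

```text
time: 28.98
position: [0.4615, -0.2681, 0.2257]
tool_rot: [0.693, 0.721, -0.0, -0.001]
ft_force: [-0.1, -0.2, -1.4]
grip_width: 0.0275
grip_force: 60.0
time: 29.48
position: [0.4619, -0.2685, 0.1966]
tool_rot: [0.693, 0.721, -0.0, -0.0]
ft_force: [-0.3, 0.0, -1.1]
grip_width: 0.0276
grip_force: 60.0
t 29.48 pos [ 0.4619 -0.2685  0.1966] yaw 1.611 shift [ 0.   -0.    2.76] turn -0.000 tilt [ 0. -0. -1.] F [-0.3  0.  -1.1] w 0.0276 gf 60.0 q [-0.74  0.54  1.75 -0.    0.85 -0.78]
```

In the hole with no contact. I'll lower it onto its collar.

```bash
python3 -m crank '[[0,0,1.3,0,0,0,1],[0,0,1,0,0,0,1],[0,0,0.3,0,0,0,1],[0,0,0,0,0,0,1]]'
python3 -m crank '[[0,0,0.15,0,0,0,1],[0,0,0,0,0,0,1]]'
```

```text
time: 29.98
position: [0.4618, -0.2684, 0.1704]
tool_rot: [0.693, 0.721, -0.0, -0.0]
ft_force: [-0.2, 0.6, -1.7]
grip_width: 0.0273
grip_force: 60.0
time: 30.22
position: [0.462, -0.2685, 0.1695]
tool_rot: [0.693, 0.721, 0.0, 0.0]
ft_force: [0.4, -0.2, -1.8]
grip_width: 0.0273
grip_force: 60.0
```

```bash
python3 -m crank '[[0,0,0.1,0,0,0,1],[0,0,0,0,0,0,1]]'
python3 -m crank '[[0,0,0,0,0,0,0.6],[0,0,0,0,0,0,0.5],[0,0,0,0,0,0,0.2],[0,0,0,0,0,0,0],[0,0,0,0,0,0,0]]'
python3 -m crank '[[0,0,0,0,0,0,0],[0,0,-3,0,0,0,0],[0,0,-5,0,0,0,0],[0,0,-5,0,0,0,0],[-5,-2,0,0,0,0,0]]'
python3 -m crank '[[-6,0,0,0,0,0,0],[-6,0,0,0,0,0,0],[-6,0,0,0,0,0,0],[0,0,0,0,0,0,0],[0,0,0,0,0,0,0]]'
python3 - <<'E'
from drv import *
from ang import screw_yaw
np.set_printoptions(precision=4,suppress=True)
rel(.4619,-.2685,.169,1.611)
im={n:cams.camera(n)[:,:,::-1].copy() for n in("top","scene")}
for n in im:
    cv2.imwrite(f"pics/{n}12.png",im[n]);print(n,"screw",screw_yaw(im[n],n,z=.054)[:2])
search(im,{"top":(452,298,40,34),"scene":(278,104,30,46)},[.4615,-.268])
Y={}
for n in im:
    m=rng(hsv(im[n]),(22,150,40),(33,255,255)).astype(np.uint8);k,l,s,_=cv2.connectedComponentsWithStats(m);i=1+np.argmax(s[1:,4]);Y[n]=(l==i).astype(float)
ig={"scene":rng(hsv(im["scene"]),(3,60,20),(19,255,255))}
print("board",fit([.5146,-.0081,-.05],.067,(.014,.16,.11),Y,ig))
# bystanders: compare start picture and now around mug, mill, wood board
for nm,(x,y,w,h) in dict(mug=(265,125,45,60),mill=(432,222,40,32),wood=(145,225,95,40)).items():
    a=cv2.imread("pics/top0.png")[y:y+h,x:x+w];print(nm,"diff",cv2.absdiff(a,im["top"][y:y+h,x:x+w]).mean().round(2))
E
```

```text
time: 30.48
position: [0.4621, -0.2686, 0.169]
tool_rot: [0.693, 0.721, 0.0, 0.0]
ft_force: [-0.6, -0.3, 4.4]
grip_width: 0.0275
grip_force: 60.0
time: 31.1
position: [0.4619, -0.2685, 0.1682]
tool_rot: [0.693, 0.721, 0.0, -0.0]
ft_force: [-0.3, -0.2, -0.2]
grip_width: 0.0656
grip_force: 0.0
time: 31.72
position: [0.4462, -0.3185, 0.3029]
tool_rot: [0.691, 0.723, 0.0, 0.004]
ft_force: [0.2, 0.1, 0.8]
grip_width: 0.0867
grip_force: 0.0
time: 32.35
position: [0.4507, -0.4985, 0.2975]
tool_rot: [0.693, 0.721, 0.001, -0.001]
ft_force: [-0.0, 0.7, -0.7]
grip_width: 0.0873
grip_force: 0.0
t 32.35 pos [ 0.4507 -0.4985  0.2975] yaw 1.610 shift [22.9   2.04 12.9 ] turn -0.001 tilt [ 0.002 -0.001 -1.   ] F [-0.   0.7 -0.7] w 0.0873 gf 0.0 q [-1.    0.59  1.3   0.    1.26 -1.04]
top screw (np.float64(0.6797755269771913), np.float64(0.10399617949127091))
scene screw (np.float64(0.635350695702545), np.float64(0.08719445559440644))
('top',) (np.float64(0.3674), np.float64(-0.0), array([ 0.4631, -0.2673])) (np.float64(0.3707), np.float64(0.1), array([ 0.4632, -0.2674])) (np.float64(0.3839), np.float64(-0.1), array([ 0.4627, -0.2671])) (np.float64(0.3881), np.float64(0.2), array([ 0.4635, -0.2671]))
('scene',) (np.float64(0.4004), np.float64(0.1), array([ 0.4644, -0.2713])) (np.float64(0.4075), np.float64(-0.0), array([ 0.4646, -0.2692])) (np.float64(0.4125), np.float64(0.2), array([ 0.4648, -0.2713])) (np.float64(0.4239), np.float64(-0.1), array([ 0.4644, -0.2685]))
('top', 'scene') (np.float64(0.7947), np.float64(-0.0), array([ 0.4639, -0.2677])) (np.float64(0.8064), np.float64(0.1), array([ 0.4646, -0.2683])) (np.float64(0.8226), np.float64(-0.1), array([ 0.4635, -0.2683])) (np.float64(0.8369), np.float64(0.2), array([ 0.4649, -0.2691]))
board (array([ 0.5113, -0.0067, -0.062 ]), np.float64(0.30318065164394614))
mug diff 0.54
mill diff 0.64
wood diff 0.46
```

```bash
python3 -c "
from rig import ticket
print(ticket.hand_in())"
```

```text
the job is handed in; nothing more can be done
None
```

The job is handed in at about 32 s: the yellow board stands centred to about 2 mm in the clamp slot, the screw is turned clockwise to its hard stop, the screwdriver is back upright in its holder, and the wooden board, pepper mill and mug show no movement in the final top picture.

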